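Stand up the column and cylinders in the bin and charge the column with pebbles

ROBOT

A 7-joint arm with a two-finger parallel gripper is mounted at the origin on a cart in front of the work surface, level with it; the furniture and walls round the work are solid. World frame = base frame: x ahead of the robot, y to its left, z up, the work surface at z = 0. Lengths are in m, angles in rad, forces in N, time in s.
With the tool pointing down it reaches from about 0.4 to 0.85 m from the base axis. Payload 10.4 kg.
Tool frame: the origin (TCP) lies between the finger pads; the fingertips stand ahead of it and the grasp point (between the pads) lies 6 mm ahead of it (finger_overhang is the z of the fingertips in the tool frame, in m); z points along the fingers, y is the direction in which the jaws open and shut (so a half turn about z gives the same grasp; the last joint's range is limited). The gripper opens to 85 mm and grips with 20 to 120 N. Pads are 22 mm wide; open, the fingers measure 114 mm over their backs; the gripper's body (76 mm by 85 mm) begins 54 mm behind the grasp point. The pads swing forward as they close: fully open they stand 13 mm farther back than shut.
Start: joints at [-1.261, 0.332, -0.065, 1.46, 0.022, 1.35, -0.088], TCP at [0.204, 0.591, 0.256] pointing down, gripper open.
Joint ranges: [-2.6, 2.6], [-0.5, 2.12], [-1.47, 1.34], [0.16, 2.42], [-1.27, 4.41], [0.06, 2.06], [-2.6, 2.6]. Speed limits (rad/s): [2.22, 2.22, 2.79, 2.79, 3.14, 3.14, 3.14].

INTERFACE

Orientations are given as a unit quaternion [x, y, z, w].
In Python, from workcell import * gives the robot as it stands.
- The arm moves only by the shell command python3 -m creep 'ROWS' [FORCE]. ROWS is JSON, a list of rows, each a list of 7 numbers: the turn, a rotation vector about the tool's x, y, z in rad, then the shift along the tool's x, y, z in mm, then the closure in counts, from 0 (fully open) to 255 (shut). In form: [[wx, wy, wz, dx, dy, dz, claw], ...]. A call has 1 to 8 rows; each row shifts and turns the commanded pose from where the row before left it, along the tool's axes as they then stand; what a row does not reach is not made up. A row lasts 1/10 s, in which the tool goes at most 50 mm and 8.59 degrees, less where a joint would pass 70% of its speed; a pose out of reach is approached as far as the arm can. A call is refused whole if a number of a shift passes 50 or a number of a turn 0.15, either way. A call with a gripper value outside its range is refused whole. The fingers move at their own pace and stop on an object; FORCE is the grip in N (left out, the last holds). Time passes only in rows, so rows that do not move let the fingers close. It gives the time, the measured TCP pose, the force and the opening at its end, in the units of the state.
- get_obs(): the state, without advancing time (a new reading comes with each control period).
- camera(name): name is "scene" or "side" or "wrist"; returns (picture, depth): 384x512x3 uint8, blue, green, red; 384x512 float32, m along the optical axis (not along the pixel's ray), 0 where there is no reading.
- camera_model(name): a dict with "camera_matrix" (3x3 intrinsics, pixels), "R" (3x3) and "t" (3): a world point X has camera coordinates R X + t; the wrist camera has in their place "mount" (4x4, takes a point from camera to tool coordinates, whose origin is the TCP and whose axes are the flange's). Camera axes: x right, y down, z forward; pixel columns grow to the right and rows downward; lengths in m; the calibration is good to about 2 mm. A picture is of the moment at which its call begins: read the wrist's pose just before it. camera_model takes no time and is no camera call.
- hand_in(): hands the job in, once; it reports no verdict.
The state is a dict: "clock": time; "joint_pos": joint angles; "joint_velocities": joint speeds; "tau": joint torques, N m; "position": TCP position; "ee_rot": TCP orientation; "ft_force": force on the tool from outside, world axes, zero at the start; "torque": the same for the moment, N m; "grip_width": opening from 0.0 (shut) to 1.0 (fully open).
Only numpy, scipy, OpenCV 4.12 (cv2) and the standard library are available. Lean on these libraries where they do the work, as an engineer would, in place of code of your own. Each camera call takes 0.05 s, during which the arm holds its last target.

TASK

The reaction column and the measuring cylinders were left leaning in the deep blue bin: tip every one of them upright so that it stands on its foot on the bin's floor, without lifting any of them out of the bin. Then pour all the marble pebbles from the scoop through the column's funnel head so that they drop down into its tube, and put the empty scoop back on the green mat, standing level. Leave the conical flask alone.

Things in the scene. Friction and masses are not known exactly. Their poses are not given: they have to be found in the camera images.
- bin: Deep blue bin, fixed: outside 118 x 396 x 105 mm, floor 5 mm, walls 4 mm, a lip 6 mm out at the rim. Three 4 mm dividers, 103 mm high, make four cells along its y axis, each 110 (x) by 94 mm (y) inside, centred at x = 0, y = -147, -49, 49, 147 mm. Origin: centre of the underside; z up.
- column_mid (a point): Clear square column, 192 mm tall, 0.25 kg: orange foot 60 x 60 x 10 mm; tube 47 x 47 mm outside, 41 inside; from 135 to 158 mm up it widens to a funnel head 68 x 68 mm outside, 62 inside, straight up to the rim; take it across the head. Point: on its axis, 96 mm above the foot's underside; z from foot to mouth, y along the bin. Starts leaning in a bin cell at about 35 degrees like a cylinder.
- column_mouth (a point): Centre of the open mouth of the column, at rim height on its axis (192 mm above the underside of the foot); axes as the column's.
- cyl1_mid (a point): Measuring cylinder, 184 mm tall, 100 g: blue six-sided foot 44 x 51 mm, 14 mm thick; tube 27 mm across up to the top, taken near the top. Point: on its axis, 92 mm above the foot's underside; z from foot to top. Starts leaning in one bin cell at about 40 degrees: foot on the floor by the bin's +x wall, tube over the -x rim. May be absent.
- cyl2_mid (a point): As cyl1_mid: another such cylinder. May be absent.
- cyl3_mid (a point): As cyl1_mid: another such cylinder. May be absent.
- mat: Thin green mat, 160 x 120 x 3 mm, fixed to the table. Origin: centre of its underside; z up.
- scoop_grip (a point): Steel scoop, 0.16 kg. Point: in its upright black handle (16 mm thick along y, 28 along x, top 88 mm above the underside), 68 mm above the underside; x from nose to handle, z up. Tray 52 mm wide, walls 32 mm high, from 14 mm in front of the point (-x) to the open pouring lip 105 mm in front and 61 mm below it. Pebbles leave it when it is tipped 30 to 60 degrees nose-down.
- pebble1_c (a point): Centre of a whitish smooth marble pebble, 16 mm thick and 22 mm long, 12 g, lying in the scoop. May be absent.
- pebble2_c (a point): As pebble1_c: another pebble. May be absent.
- pebble3_c (a point): As pebble1_c: another pebble. May be absent.
- pebble4_c (a point): As pebble1_c: another pebble. May be absent.
- pebble5_c (a point): As pebble1_c: another pebble. May be absent.
- flask: Conical glass flask, 63 mm wide, 105 mm tall, a bystander. Origin: centre of its underside.

How it is judged:
By the outcome, as a careful person would: the job done as asked, in the order asked, and still so for the second after the job is handed in, with the robot touching nothing.
Of cyl1, cyl2, cyl3 only 2 to 3 are there at a start; the rules pass over those that are not, and their reading is None.
Of pebble1, pebble2, pebble3, pebble4, pebble5 only 3 to 5 are there at a start; the rules pass over those that are not, and their reading is None.
At some moment in a run one of scoop may be knocked a few centimetres aside while the robot is not near it.
Once in a run the grip may slacken for a moment while it holds something.
It also fails if it takes over 208 s, if anything falls off the work surface, if the arm or the gripper's body presses on something with over 40 N, if the wrist force passes 120 N, or if a joint passes its speed limit or range.

## Working session

There is one attempt and no reset: what is moved stays moved. The work goes in short steps, Python scripts to look and compute and a shell command to move; the robot and the scene stay as the last step left them, time stands still between calls to the robot, and variables do not carry over. Pictures are saved under pics/ and viewed, and the job is handed in when it is done.

```bash
ls; mkdir -p pics
cat > h.py <<'E'
from workcell import *
import numpy as np, cv2
from scipy.spatial.transform import Rotation as Ro
def shot(name,fn):
    o=get_obs(); im,d=camera(name); cv2.imwrite('pics/'+fn+'.png',im); np.savez('/tmp/'+fn+'.npz',im=im,d=d,p=o['position'],q=o['ee_rot'])
    return im,d
def cloud(name,fn):
    z=np.load('/tmp/'+fn+'.npz'); im,d=z['im'],z['d']; m=camera_model(name); K=np.array(m['camera_matrix'])
    v,u=np.mgrid[0:d.shape[0],0:d.shape[1]]
    P=np.stack([(u-K[0,2])/K[0,0]*d,(v-K[1,2])/K[1,1]*d,d],-1)
    if name=='wrist':
        M=np.array(m['mount']); P=P@M[:3,:3].T+M[:3,3]; W=P@Ro.from_quat(z['q']).as_matrix().T+z['p']
    else:
        R=np.array(m['R']);t=np.array(m['t']); W=(P-t)@R
    return im,d,W
E
python3 - <<'E'
from h import *
print(get_obs()); import workcell
print([k for k in dir(workcell) if k[0]!='_'])
for n in['scene','side','wrist']: shot(n,n+'0'); print(camera_model(n))
E
```

```text
pics
{'clock': 0.0, 'joint_pos': array([-1.26058432,  0.33289261, -0.06470705,  1.46094283,  0.02159959,
        1.34990179, -0.0885097 ]), 'joint_velocities': array([ 0.00159959,  0.00083161,  0.00099692, -0.00051644, -0.00021658,
       -0.00057292,  0.00076701]), 'tau': array([-6.95642138e-04, -6.25444293e+01,  4.86943207e-02, -3.91607630e+01,
        1.62016251e-02,  9.52666509e-03,  1.63670848e-05]), 'position': array([0.20407674, 0.59038168, 0.25550225]), 'ee_rot': array([ 1.65630205e-01,  9.86187665e-01, -7.19127609e-04, -8.81549631e-05]), 'ft_force': array([ 0.99112059,  0.02916423, -0.40804398]), 'torque': array([-0.00954259,  0.00682615, -0.04906301]), 'grip_width': 0.9985329164909281}
['MotionError', 'camera', 'camera_model', 'finger_overhang', 'get_obs', 'hand_in']
{'camera_matrix': array([[471.5517355 ,   0.        , 265.63969752],
       [  0.        , 471.5517355 , 192.64903496],
       [  0.        ,   0.        ,   1.        ]]), 'R': array([[ 0.57577922, -0.81734121,  0.02077583],
       [-0.4336411 , -0.32682501, -0.83972663],
       [ 0.69313324,  0.47448789, -0.5
[... 265 characters left out ...]
0.99875979, -0.00808087],
       [-0.79434606, -0.03416611, -0.60650393],
       [ 0.60547564,  0.03621548, -0.79503942]]), 't': array([-0.07414307,  0.5583791 ,  0.9924052 ])}
{'camera_matrix': array([[288.12702806,   0.        , 255.41633721],
       [  0.        , 288.12702806, 189.42757122],
       [  0.        ,   0.        ,   1.        ]]), 'mount': array([[-1.59266482e-04, -9.60029228e-01, -2.79899726e-01,
         7.11558697e-02],
       [ 9.99999747e-01, -3.46908819e-04,  6.20851497e-04,
         1.71643423e-04],
       [-6.93135267e-04, -2.79899556e-01,  9.60029040e-01,
        -1.16996815e-01],
       [ 0.00000000e+00,  0.00000000e+00,  0.00000000e+00,
         1.00000000e+00]])}
```

View pics/scene0.png

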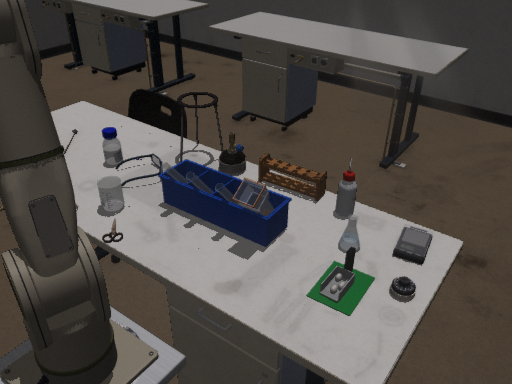

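View pics/side0.png

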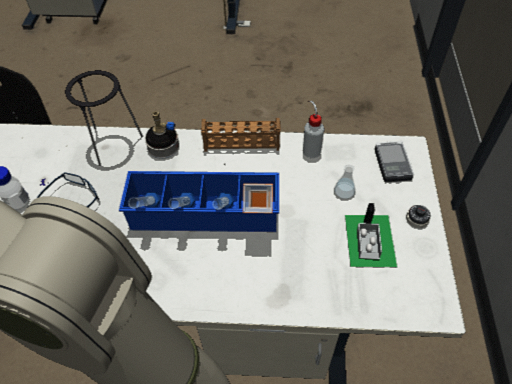

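View pics/wrist0.png

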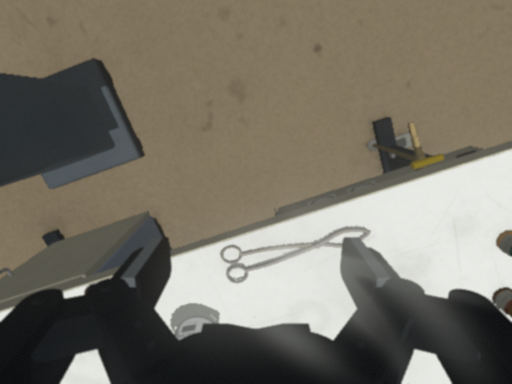

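The scene shows the blue bin with three leaning cylinders (side view at about (145,200), (181,201) and (224,201)) and the column in the right-hand cell (258,197). The scoop with about 4 pebbles is on the mat at (370,240), and the flask is at (345,185). Next I measure.

Run:
```python
from h import *
for n in['side','scene']:
    im,d,W=cloud(n,n+'0')
    hsv=cv2.cvtColor(im,cv2.COLOR_BGR2HSV)
    ok=(d>0)&(W[...,2]>-.05)&(W[...,2]<.4)&(W[...,0]>.3)&(W[...,0]<1)
    blue=ok&(hsv[...,0]>110)&(hsv[...,0]<128)&(hsv[...,1]>150)
    B=W[blue]; top=B[(B[:,2]>.1)&(B[:,2]<.115)]
    r=cv2.minAreaRect((top[:,:2]*1000).astype(np.float32)); print(n,'bin rim',r,np.median(top[:,2]))
    g=ok&(hsv[...,0]>45)&(hsv[...,0]<75)&(hsv[...,1]>120)
    G=W[g]; print('mat',cv2.minAreaRect((G[:,:2]*1000).astype(np.float32)),np.median(G[:,2]))
    if n=='side':
        s=np.where(ok)
        x0,x1,y0,y1=115,290,165,240
        np.set_printoptions(precision=3,suppress=True)
        cv2.imwrite('pics/z1.png',cv2.resize(im[160:240,115:290],None,fx=4.5,fy=4.5,interpolation=2))
        cv2.imwrite('pics/z2.png',cv2.resize(im[150:280,320:440],None,fx=4.5,fy=4.5,interpolation=2))
```

```text
side bin rim ((603.3936767578125, 275.6990966796875), (132.7188720703125, 729.4544067382812), 1.5752201080322266) 0.10255232109968404
mat ((642.2257080078125, -67.53298950195312), (738.5621948242188, 184.9376678466797), 69.70237731933594) 0.0014726428844094516
scene bin rim ((691.3739624023438, 277.22320556640625), (310.62017822265625, 737.13427734375), 1.1008466482162476) 0.10437173341925046
mat ((541.6085815429688, -336.15496826171875), (163.72850036621094, 117.61959075927734), 2.490510940551758) 0.00393682975040002
```

Run:
```python
from h import *
for n in ['side','scene']:
    im,d,W=cloud(n,n+'0')
    ok=(d>0)&(W[...,2]>.113)&(W[...,2]<.3)&(W[...,0]>.3)&(W[...,0]<.8)&(abs(W[...,1])<.45)
    P=W[ok]; print(n,len(P))
    h=np.histogram(P[:,1],bins=np.arange(-.3,.45,.01)); print([(round(float(a),2),int(c)) for a,c in zip(h[1],h[0]) if c])
im=cv2.imread('pics/scene0.png'); cv2.imwrite('pics/z3.png',cv2.resize(im[150:250,150:310],None,fx=4.5,fy=4.5,interpolation=2))
```

```text
side 1132
[(-0.08, 70), (-0.07, 110), (-0.06, 59), (-0.05, 57), (-0.04, 55), (-0.03, 61), (-0.02, 152), (-0.01, 36), (0.04, 30), (0.05, 17), (0.06, 32), (0.14, 19), (0.15, 34), (0.16, 26), (0.17, 36), (0.24, 51), (0.25, 28), (0.26, 62), (0.27, 8), (0.38, 1), (0.39, 7), (0.4, 17), (0.41, 16), (0.42, 18), (0.43, 50)]
scene 1455
[(-0.08, 187), (-0.07, 103), (-0.06, 36), (-0.05, 37), (-0.04, 53), (-0.03, 59), (-0.02, 201), (-0.01, 187), (0.04, 95), (0.05, 27), (0.06, 46), (0.07, 1), (0.14, 9), (0.15, 96), (0.16, 19), (0.17, 38), (0.24, 57), (0.25, 60), (0.26, 24), (0.27, 22), (0.39, 2), (0.4, 5), (0.41, 9), (0.42, 6), (0.43, 18)]
```

View pics/z1.png

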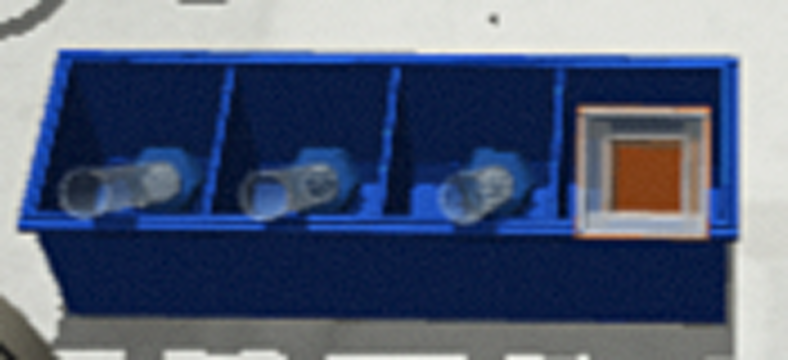

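View pics/z2.png

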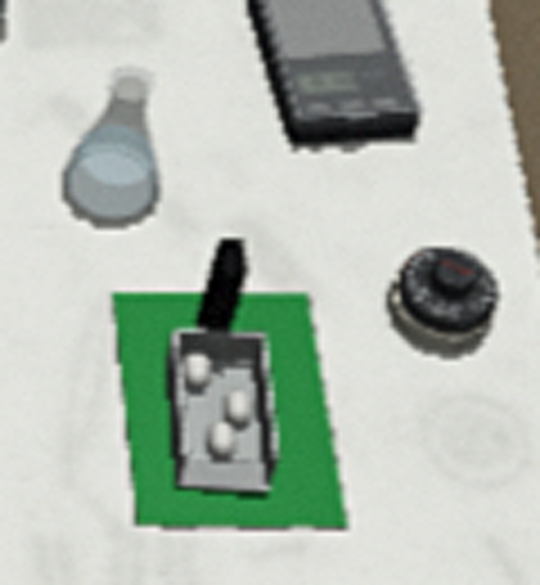

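View pics/z3.png

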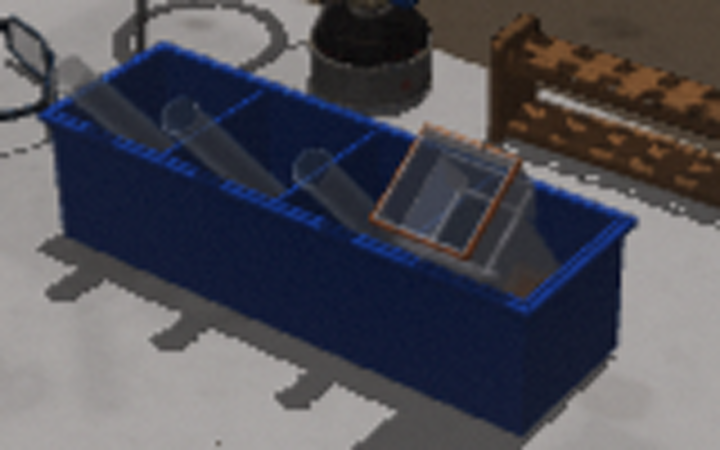

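Run:
```python
from h import *
np.set_printoptions(precision=3,suppress=True)
for n in ['side','scene']:
    im,d,W=cloud(n,n+'0')
    hsv=cv2.cvtColor(im,cv2.COLOR_BGR2HSV)
    ok=(d>0)&(W[...,2]>.0)&(W[...,2]<.12)&(W[...,0]>.4)&(W[...,0]<.75)&(W[...,1]>-.15)&(W[...,1]<.36)
    blue=ok&(hsv[...,0]>108)&(hsv[...,0]<130)&(hsv[...,1]>150)
    B=W[blue]; top=B[B[:,2]>.100]
    h=np.histogram(top[:,0],bins=np.arange(.4,.75,.01));print(n,[(round(float(a),2),int(c)) for a,c in zip(h[1],h[0]) if c])
    print('rim',cv2.minAreaRect((top[:,:2]*1000).astype(np.float32)), len(top),top.min(0),top.max(0))
    q=(d>0)&(W[...,2]>.113)&(W[...,2]<.3)&(W[...,0]>.3)&(W[...,0]<.8)
    for a,b in [(-.1,0.01),(.03,.08),(.13,.19),(.23,.29)]:
        P=W[q&(W[...,1]>a)&(W[...,1]<b)]; print(a,len(P),P.min(0),P.max(0),P.mean(0))
```

```text
side [(0.53, 10), (0.54, 269), (0.55, 146), (0.56, 33), (0.57, 39), (0.58, 26), (0.59, 32), (0.6, 33), (0.61, 23), (0.62, 27), (0.63, 28), (0.64, 33), (0.65, 42), (0.66, 287), (0.67, 106)]
rim ((607.9253540039062, 113.05005645751953), (132.88156127929688, 404.1338806152344), 1.521539568901062) 1134 [ 0.537 -0.091  0.1  ] [0.678 0.316 0.119]
-0.1 600 [ 0.505 -0.076  0.114] [ 0.605 -0.007  0.201] [ 0.556 -0.04   0.154]
0.03 79 [0.517 0.041 0.115] [0.578 0.067 0.172] [0.541 0.055 0.145]
0.13 115 [0.513 0.148 0.113] [0.578 0.173 0.173] [0.54  0.161 0.142]
0.23 149 [0.51  0.243 0.114] [0.572 0.271 0.171] [0.538 0.258 0.141]
scene [(0.53, 21), (0.54, 247), (0.55, 154), (0.56, 27), (0.57, 14), (0.58, 12), (0.59, 10), (0.6, 15), (0.61, 19), (0.62, 27), (0.63, 24), (0.64, 25), (0.65, 46), (0.66, 145), (0.67, 42)]
rim ((607.549560546875, 111.87445068359375), (136.5452117919922, 409.7478332519531), 1.1475180387496948) 828 [ 0.536 -0.093  0.1  ] [0.679 0.318 0.11 ]
-0.1 863 [ 0.506 -0.077  0.113] [ 0.609 -0.003  0.203] [ 0.556 -0.037  0.159]
0.03 169 [0.517 0.041 0.114] [0.578 0.071 0.172] [0.542 0.053 0.144]
0.13 162 [0.514 0.148 0.113] [0.578 0.177 0.171] [0.54  0.16  0.144]
0.23 163 [0.511 0.246 0.113] [0.575 0.276 0.173] [0.536 0.256 0.144]
```

```bash
cat > fit.py <<'E'
from h import *
from scipy.optimize import least_squares
np.set_printoptions(precision=4,suppress=True)
BC=np.array([.6077,.1125]); BY=np.radians(1.3)
def binw(x,y): c,s=np.cos(BY),np.sin(BY); return BC+np.array([c*x-s*y,s*x+c*y])
def fitcyl(cell,tags):
    C=binw(0,cell)
    Ps=[]
    for n,t in tags:
        im,d,W=cloud(n,t)
        hsv=cv2.cvtColor(im,cv2.COLOR_BGR2HSV)
        q=(d>0)&(W[...,2]>.11)&(W[...,2]<.25)&(abs(W[...,1]-C[1])<.035)&(abs(W[...,0]-C[0])<.12)&(hsv[...,1]<190)
        Ps.append(W[q])
    P=np.concatenate(Ps)
    def res(p):
        u=np.array([p[2],p[3],1]);u/=np.linalg.norm(u)
        v=P-np.array([p[0],p[1],.13]); r=np.linalg.norm(v-np.outer(v@u,u),axis=1); return r-.0135
    s=least_squares(res,[P[:,0].mean(),P[:,1].mean(),-.8,0],loss='soft_l1',f_scale=.002)
    p=s.x;u=np.array([p[2],p[3],1]);u/=np.linalg.norm(u);o=np.array([p[0],p[1],.13])
    top=np.percentile((P-o)@u,98.5)
    print(cell,len(P),[len(a) for a in Ps],'rms',np.sqrt(np.median(s.fun**2)),'top',o+u*top,'foot',o+u*(top-.184),'u',u,'lean',np.degrees(np.arccos(u[2])))
    return o+u*top,u
if __name__=='__main__':
    for c in [-.049,.049,.147]: fitcyl(c,[('side','side0'),('scene','scene0')])
    print(finger_overhang)
    # column head points
E
python3 fit.py
```

```text
-0.049 255 [82, 173] rms 0.001292720698759034 top [0.5269 0.0544 0.1646] foot [0.6421 0.0635 0.0214] u [-0.6261 -0.0498  0.7781] lean 38.91137936329009
0.049 280 [115, 165] rms 0.0013916327845953584 top [0.5234 0.1613 0.1651] foot [0.6392 0.17   0.0224] u [-0.6294 -0.0473  0.7756] lean 39.138271056019576
0.147 318 [152, 166] rms 0.0015639019584306865 top [0.5203 0.2583 0.1652] foot [0.6331 0.2646 0.02  ] u [-0.613  -0.034   0.7894] lean 37.874134425494425
0.025
```

```bash
cat > go.py <<'E'
from h import *
def RT(zdir,ydir):
    z=np.array(zdir,float);z/=np.linalg.norm(z);y=np.array(ydir,float);y-=z*(y@z);y/=np.linalg.norm(y)
    return np.stack([np.cross(y,z),y,z],1)
def go(pos,R,N=None,tcp_from=None):
    o=get_obs(); R0=Ro.from_quat(o['ee_rot']).as_matrix(); p0=np.array(o['position'])
    rv=Ro.from_matrix(R0.T@R).as_rotvec(); D=R0.T@(np.array(pos)-p0)
    n=int(np.ceil(max(np.linalg.norm(rv)/.14,np.linalg.norm(D)/.045,1)))
    N=N or n
    M=sum(Ro.from_rotvec(rv*(k+.5)/N).as_matrix() for k in range(N))
    s=np.linalg.solve(M,D)*1000
    print('N',N,'turn',np.round(rv/N,4),'shift',np.round(s,2),'| total',np.round(rv,3),np.round(D*1000,1),'t',round(o['clock'],2),'w',round(o['grip_width'],3),'F',np.round(o['ft_force'],1))
def tip(pivot,Rnew_up,up_now,N):
    pass
YB=np.array([-np.sin(np.radians(1.3)),np.cos(np.radians(1.3)),0])
E
python3 - <<'E'
from go import *
from fit import fitcyl
T=[('side','side0'),('scene','scene0')]
top,u=fitcyl(.147,T)
go(top+u*.07,RT(-u,YB))
E
```

```text
0.147 318 [152, 166] rms 0.0015639019584306865 top [0.5203 0.2583 0.1652] foot [0.6331 0.2646 0.02  ] u [-0.613  -0.034   0.7894] lean 37.874134425494425
N 10 turn [-0.0138 -0.0651 -0.0349] shift [-30.12 -29.28  13.23] | total [-0.138 -0.651 -0.349] [-367.6 -226.8   35.5] t 0.15 w 1.0 F [ 0.5 -0.8 -0.9]
```

```bash
python3 -m creep '[[-0.014,-0.065,-0.035,-30,-29,13,0],[-0.014,-0.065,-0.035,-30,-29,13,0],[-0.014,-0.065,-0.035,-30,-29,13,0],[-0.014,-0.065,-0.035,-30,-29,13,0],[-0.014,-0.065,-0.035,-30,-29,13,0],[-0.014,-0.065,-0.035,-30,-29,13,0]]' 30
cat > g1.py <<'E'
from go import *
from fit import fitcyl
import sys
c=float(sys.argv[1]);b=float(sys.argv[2])
top,u=fitcyl(c,[('side','side0'),('scene','scene0')])
go(top+u*b,RT(-u,YB))
E
python3 g1.py .147 .07
```

```text
clock: 0.75
position: [0.3466, 0.3765, 0.2044]
ee_rot: [0.058, 0.978, 0.009, 0.199]
ft_force: [0.8, 0.5, 0.2]
grip_width: 1.001
0.147 318 [152, 166] rms 0.0015639019584306865 top [0.5203 0.2583 0.1652] foot [0.6331 0.2646 0.02  ] u [-0.613  -0.034   0.7894] lean 37.874134425494425
N 4 turn [-0.013  -0.0645 -0.0344] shift [-31.74 -28.81  12.89] | total [-0.052 -0.258 -0.137] [-139.8 -104.8   36.9] t 0.75 w 1.001 F [0.8 0.5 0.2]
```

```bash
python3 -m creep '[[-0.013,-0.065,-0.034,-32,-29,13,0],[-0.013,-0.065,-0.034,-32,-29,13,0],[-0.013,-0.065,-0.034,-32,-29,13,0],[-0.013,-0.064,-0.034,-32,-29,13,0],[0,0,0,0,0,0,0]]'; python3 g1.py .147 .07; python3 -c "
from h import *
shot('wrist','w1')"
```

```text
clock: 1.25
position: [0.4782, 0.249, 0.2156]
ee_rot: [-0.01, 0.946, 0.012, 0.324]
ft_force: [-1.6, 0.8, -0.2]
grip_width: 1.001
0.147 318 [152, 166] rms 0.0015639019584306865 top [0.5203 0.2583 0.1652] foot [0.6331 0.2646 0.02  ] u [-0.613  -0.034   0.7894] lean 37.874134425494425
N 1 turn [-0.0056  0.0003 -0.0074] shift [-2.46  7.06 -4.08] | total [-0.006  0.    -0.007] [-2.4  7.1 -4.1] t 1.25 w 1.001 F [-1.6  0.8 -0.2]
```

View pics/w1.png

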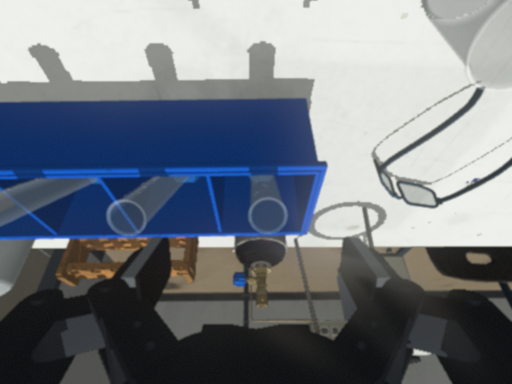

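The tube mouth is at (268,213), about 7 mm along +y of the tool, which agrees with the fit. Now I correct and approach.

```bash
python3 -m creep '[[-0.006,0,-0.007,-2.5,7,0,0],[0,0,0,0,0,20,0],[0,0,0,0,0,20,0],[0,0,0,0,0,20,0],[0,0,0,0,0,20,0],[0,0,0,0,0,0,0]]'; python3 g1.py .147 -.016
```

```text
clock: 1.9
position: [0.5264, 0.2653, 0.1523]
ee_rot: [-0.017, 0.946, 0.014, 0.323]
ft_force: [-1.1, -0.0, -0.2]
grip_width: 1.002
0.147 318 [152, 166] rms 0.0015639019584306865 top [0.5203 0.2583 0.1652] foot [0.6331 0.2646 0.02  ] u [-0.613  -0.034   0.7894] lean 37.874134425494425
N 1 turn [ 0.0041 -0.0034  0.0058] shift [-2.98 -6.51  1.87] | total [ 0.004 -0.003  0.006] [-3.  -6.5  1.8] t 1.9 w 1.002 F [-1.1 -0.  -0.2]
```

```bash
python3 -m creep '[[0.004,-0.003,0.006,-3,-6,2,0],[0,0,0,0,0,0,0],[0,0,0,0,0,0,0]]'; python3 g1.py .147 -.016;python3 -c "
from h import *
shot('wrist','w2')"
```

```text
clock: 2.2
position: [0.5305, 0.2589, 0.1555]
ee_rot: [-0.013, 0.945, 0.015, 0.326]
ft_force: [0.8, -0.5, 0.0]
grip_width: 0.992
0.147 318 [152, 166] rms 0.0015639019584306865 top [0.5203 0.2583 0.1652] foot [0.6331 0.2646 0.02  ] u [-0.613  -0.034   0.7894] lean 37.874134425494425
N 1 turn [ 0.0023  0.0028 -0.003 ] shift [ 2.06 -0.09  2.05] | total [ 0.002  0.003 -0.003] [ 2.1 -0.1  2.1] t 2.2 w 0.992 F [ 0.8 -0.5  0. ]
```

View pics/w2.png

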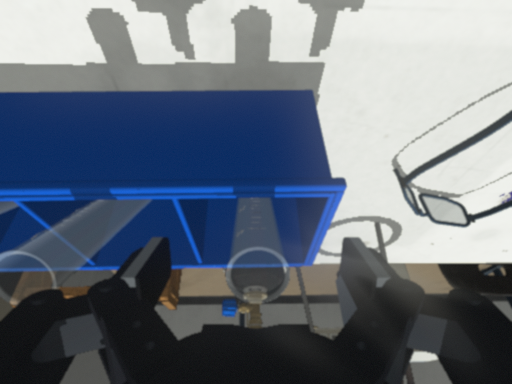

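```bash
python3 -m creep '[[0,0,0,2,0,3,100],[0,0,0,0,0,0,180],[0,0,0,0,0,0,255],[0,0,0,0,0,0,255],[0,0,0,0,0,0,255],[0,0,0,0,0,0,255],[0,0,0,0,0,0,255],[0,0,0,0,0,0,255]]' 40; python3 g1.py .147 -.016
```

```text
clock: 3.05
position: [0.5309, 0.2585, 0.151]
ee_rot: [-0.013, 0.945, 0.014, 0.325]
ft_force: [-0.2, 0.1, 1.4]
grip_width: 0.304
0.147 318 [152, 166] rms 0.0015639019584306865 top [0.5203 0.2583 0.1652] foot [0.6331 0.2646 0.02  ] u [-0.613  -0.034   0.7894] lean 37.874134425494425
N 1 turn [ 0.0011  0.0021 -0.0028] shift [-0.36  0.46 -1.67] | total [ 0.001  0.002 -0.003] [-0.4  0.5 -1.7] t 3.05 w 0.304 F [-0.2  0.1  1.4]
```

```bash
cat > g2.py <<'E'
from go import *
from fit import binw
import sys
c=float(sys.argv[1]);x=float(sys.argv[2]);z=float(sys.argv[3])
p=binw(x,c); go([p[0],p[1],z],RT([0,0,-1],YB))
E
python3 g2.py .147 .012 .175
```

```text
N 5 turn [0.0043 0.1326 0.0009] shift [-18.04  -0.14   1.05] | total [0.021 0.663 0.004] [-82.1  -1.2  33.7] t 3.05 w 0.304 F [-0.2  0.1  1.4]
```

```bash
python3 -m creep '[[0,0.066,0,-9,0,0.5,255],[0,0.066,0,-9,0,0.5,255],[0,0.066,0,-9,0,0.5,255],[0,0.066,0,-9,0,0.5,255],[0,0.066,0,-9,0,0.5,255],[0,0.066,0,-9,0,0.5,255],[0,0,0,0,0,0,255]]'; python3 g2.py .147 .012 .175
```

```text
clock: 3.75
position: [0.5815, 0.259, 0.1744]
ee_rot: [-0.014, 0.991, 0.011, 0.133]
ft_force: [-0.5, -0.3, -1.3]
grip_width: 0.307
N 2 turn [0.0097 0.1335 0.0031] shift [-17.35  -0.07   2.03] | total [0.019 0.267 0.006] [-33.8  -0.3   8.6] t 3.75 w 0.307 F [-0.5 -0.3 -1.3]
```

```bash
python3 -m creep '[[0.005,0.066,0,-8.5,0,1,255],[0.005,0.066,0,-8.5,0,1,255],[0.005,0.066,0,-8.5,0,1,255],[0.005,0.066,0,-8.5,0,1,255],[0,0,0,0,0,0,255],[0,0,0,0,0,0,255]]'; python3 g2.py .147 .012 .175;python3 -c "
from h import *
shot('side','s1');shot('scene','c1');im=cv2.imread('pics/s1.png'); a=cv2.resize(im[110:240,115:290],None,fx=3.5,fy=3.5);im=cv2.imread('pics/c1.png'); b=cv2.resize(im[120:250,130:310],None,fx=3.5,fy=3.5)
cv2.imwrite('pics/s1z.png',a);cv2.imwrite('pics/c1z.png',b)"
```

```text
clock: 4.35
position: [0.6129, 0.2606, 0.1747]
ee_rot: [-0.015, 1.0, -0.001, 0.002]
ft_force: [-0.1, -0.3, -0.6]
grip_width: 0.309
N 1 turn [-0.0026  0.004   0.0077] shift [-3.39 -0.99 -0.31] | total [-0.003  0.004  0.008] [-3.4 -1.  -0.3] t 4.35 w 0.309 F [-0.1 -0.3 -0.6]
```

View pics/c1z.png

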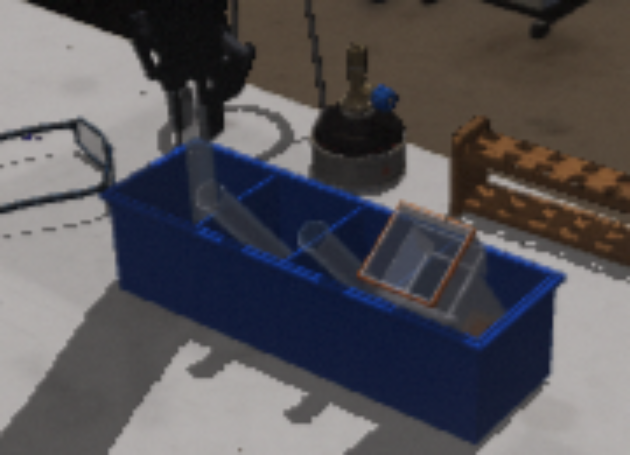

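View pics/s1z.png

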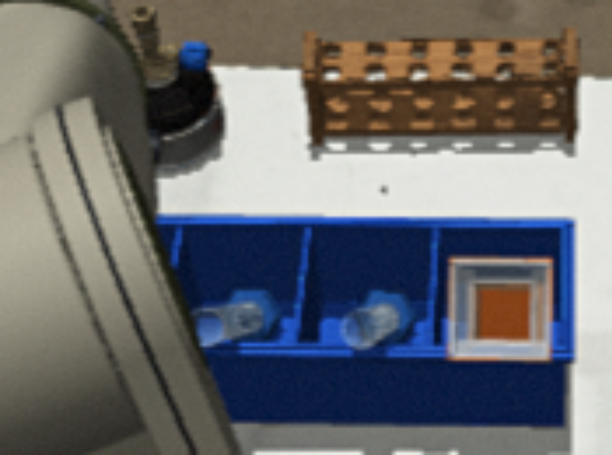

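```bash
python3 -m creep '[[0,0.003,0,0,0,1,255],[0,0,0,0,0,1,255],[0,0,0,0,0,1,255],[0,0,0,0,0,0,255]]'; python3 -m creep '[[0,0,0,0,0,1,255],[0,0,0,0,0,0,255]]'
```

```text
clock: 4.85
position: [0.6137, 0.2608, 0.1734]
ee_rot: [-0.015, 1.0, -0.0, 0.0]
ft_force: [-0.2, -0.7, 4.1]
grip_width: 0.298
clock: 5.05
position: [0.6141, 0.2608, 0.1733]
ee_rot: [-0.015, 1.0, -0.0, 0.001]
ft_force: [-0.8, -0.8, 10.4]
grip_width: 0.306
```

```bash
python3 -m creep '[[0,0,0,0,0,-1,255],[0,0,0,0,0,0,170],[0,0,0,0,0,0,120],[0,0,0,0,0,0,60],[0,0,0,0,0,0,40],[0,0,0,0,0,0,30]]';python3 -m creep '[[0,0,0,0,0,-20,0],[0,0,0,0,0,-35,0],[0,0,0,0,0,-35,0],[0,0,0,0,0,-20,0],[0,0,0,0,0,0,0]]'; python3 g1.py .049 .07; python3 -c "
from h import *
shot('wrist','w3')"
```

```text
clock: 5.65
position: [0.6134, 0.2607, 0.1725]
ee_rot: [-0.015, 1.0, -0.001, -0.0]
ft_force: [-0.3, -0.2, 0.1]
grip_width: 0.879
clock: 6.15
position: [0.6147, 0.2613, 0.2865]
ee_rot: [-0.015, 1.0, 0.001, 0.003]
ft_force: [0.4, -0.1, -0.6]
grip_width: 1.002
0.049 280 [115, 165] rms 0.0013916327845953584 top [0.5234 0.1613 0.1651] foot [0.6392 0.17   0.0224] u [-0.6294 -0.0473  0.7756] lean 39.138271056019576
N 5 turn [-0.0056 -0.1355 -0.0008] shift [ 31.17 -19.91   3.07] | total [-0.028 -0.677 -0.004] [138.8 -99.1  66.3] t 6.15 w 1.002 F [ 0.4 -0.1 -0.6]
```

View pics/w3.png

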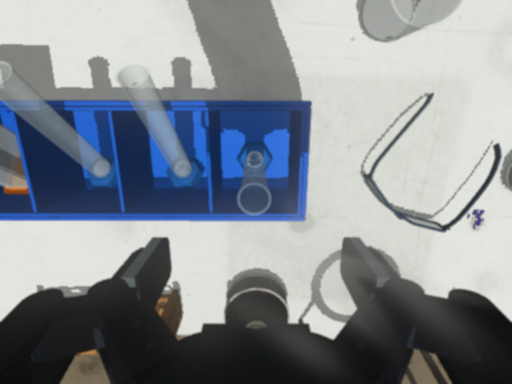

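Cylinder 3 stands upright, with its foot at (255,157) directly below its mouth at (254,198). On to the next one.

```bash
python3 -m creep '[[-0.005,-0.113,0,26,-16.6,2.6,0],[-0.005,-0.113,0,26,-16.6,2.6,0],[-0.005,-0.113,0,26,-16.6,2.6,0],[-0.005,-0.113,0,26,-16.6,2.6,0],[-0.005,-0.113,0,26,-16.6,2.6,0],[-0.003,-0.113,0,26,-16.6,2.6,0],[0,0,0,0,0,0,0],[0,0,0,0,0,0,0]]'; python3 g1.py .049 .07; python3 -c "
from h import *
shot('wrist','w4')"
```

```text
clock: 7.0
position: [0.4724, 0.1564, 0.222]
ee_rot: [-0.015, 0.944, 0.017, 0.331]
ft_force: [1.6, 0.3, 1.6]
grip_width: 1.003
0.049 280 [115, 165] rms 0.0013916327845953584 top [0.5234 0.1613 0.1651] foot [0.6392 0.17   0.0224] u [-0.6294 -0.0473  0.7756] lean 39.138271056019576
N 1 turn [-0.0044 -0.0082 -0.0008] shift [-3.73  1.2   6.44] | total [-0.004 -0.008 -0.001] [-3.8  1.2  6.4] t 7.0 w 1.003 F [1.6 0.3 1.6]
```

View pics/w4.png

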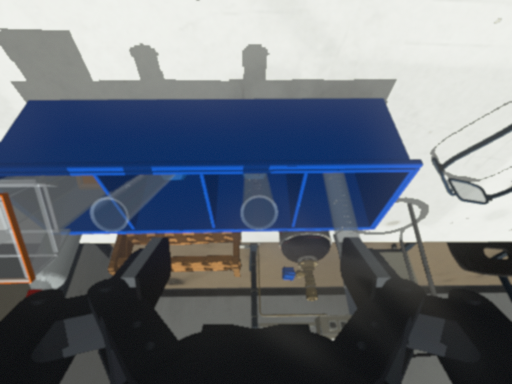

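```bash
python3 -m creep '[[-0.004,-0.008,0,-3.7,1,10,0],[0,0,0,0,0,20,0],[0,0,0,0,0,20,0],[0,0,0,0,0,20,0],[0,0,0,0,0,20,0],[0,0,0,0,0,3,0],[0,0,0,0,0,0,0],[0,0,0,0,0,0,0]]'; python3 g1.py .049 -.016; python3 -c "
from h import *
shot('wrist','w5')"
```

```text
clock: 7.85
position: [0.5363, 0.1635, 0.1558]
ee_rot: [-0.015, 0.941, 0.02, 0.336]
ft_force: [1.0, -0.5, 0.7]
grip_width: 1.003
0.049 280 [115, 165] rms 0.0013916327845953584 top [0.5234 0.1613 0.1651] foot [0.6392 0.17   0.0224] u [-0.6294 -0.0473  0.7756] lean 39.138271056019576
N 1 turn [ 0.0011  0.004  -0.0029] shift [ 4.24 -1.43  0.49] | total [ 0.001  0.004 -0.003] [ 4.2 -1.4  0.5] t 7.85 w 1.003 F [ 1.  -0.5  0.7]
```

View pics/w5.png

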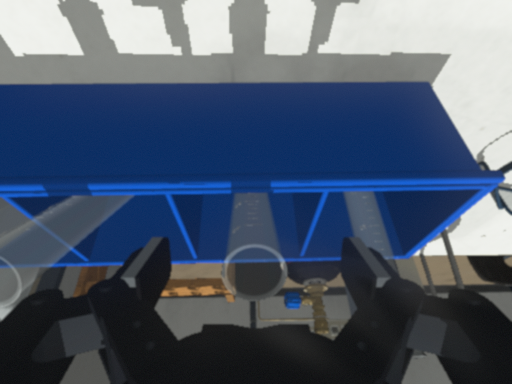

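The mouth is at (254,271), centred between the fingers. Closing.

```bash
python3 -m creep '[[0,0.004,0,4,-1,1,100],[0,0,0,0,0,0,180],[0,0,0,0,0,0,255],[0,0,0,0,0,0,255],[0,0,0,0,0,0,255],[0,0,0,0,0,0,255],[0,0,0,0,0,0,255]]' 40; python3 g1.py .049 -.016;  python3 g2.py .049 .012 .175
```

```text
clock: 8.6
position: [0.5334, 0.1621, 0.1516]
ee_rot: [-0.015, 0.942, 0.02, 0.334]
ft_force: [0.2, 0.7, 2.0]
grip_width: 0.307
0.049 280 [115, 165] rms 0.0013916327845953584 top [0.5234 0.1613 0.1651] foot [0.6392 0.17   0.0224] u [-0.6294 -0.0473  0.7756] lean 39.138271056019576
N 1 turn [ 0.001  -0.0008 -0.0025] shift [-0.73 -0.07 -0.88] | total [ 0.001 -0.001 -0.003] [-0.7 -0.1 -0.9] t 8.6 w 0.307 F [0.2 0.7 2. ]
N 5 turn [0.0067 0.1363 0.0018] shift [-17.95  -0.5    1.29] | total [0.034 0.682 0.009] [-80.9  -3.3  35.3] t 8.6 w 0.307 F [0.2 0.7 2. ]
```

```bash
python3 -m creep '[[0.003,0.068,0,-9,-0.2,0.5,255],[0.003,0.068,0,-9,-0.2,0.5,255],[0.003,0.068,0,-9,-0.2,0.5,255],[0.003,0.068,0,-9,-0.2,0.5,255],[0.003,0.068,0,-9,-0.2,0.5,255],[0.003,0.068,0,-9,-0.2,0.5,255],[0,0,0,0,0,0,255]]'; python3 g2.py .049 .010 .177
```

```text
clock: 9.3
position: [0.5824, 0.1612, 0.175]
ee_rot: [-0.015, 0.99, 0.007, 0.141]
ft_force: [0.7, 0.2, -0.2]
grip_width: 0.305
N 3 turn [0.0039 0.0945 0.0022] shift [-11.42  -0.12   0.96] | total [0.012 0.284 0.007] [-33.4  -0.5   7.7] t 9.3 w 0.305 F [ 0.7  0.2 -0.2]
```

```bash
python3 -m creep '[[0.003,0.07,0.002,-8.5,0,0.7,255],[0.003,0.07,0.002,-8.5,0,0.7,255],[0.003,0.07,0.002,-8.5,0,0.7,255],[0.003,0.07,0.002,-8.5,0,0.7,255],[0,0,0,0,0,0,255],[0,0,0,0,0,0,255]]'; python3 g2.py .049 .010 .177
```

```text
clock: 9.9
position: [0.6138, 0.1621, 0.1768]
ee_rot: [-0.011, 1.0, -0.001, 0.002]
ft_force: [-0.2, -0.4, -0.2]
grip_width: 0.303
N 1 turn [-0.0011  0.0043 -0.0006] shift [-2.73 -0.42 -0.2 ] | total [-0.001  0.004 -0.001] [-2.7 -0.4 -0.2] t 9.9 w 0.303 F [-0.2 -0.4 -0.2]
```

```bash
python3 -m creep '[[0,0.003,0,0,0,1.5,255],[0,0,0,0,0,1.5,255],[0,0,0,0,0,1,255],[0,0,0,0,0,0,255]]'
```

```text
clock: 10.3
position: [0.6142, 0.1625, 0.1742]
ee_rot: [-0.011, 1.0, 0.0, 0.001]
ft_force: [-0.0, 0.5, 2.1]
grip_width: 0.307
```

```bash
python3 -m creep '[[0,0,0,0,0,1.5,255],[0,0,0,0,0,0,255]]';python3 -m creep '[[0,0,0,0,0,-1,255],[0,0,0,0,0,0,170],[0,0,0,0,0,0,120],[0,0,0,0,0,0,60],[0,0,0,0,0,0,40],[0,0,0,0,0,0,30]]';python3 -m creep '[[0,0,0,0,0,-20,0],[0,0,0,0,0,-35,0],[0,0,0,0,0,-35,0],[0,0,0,0,0,-20,0],[0,0,0,0,0,0,0]]'; python3 g1.py -.049 .07; python3 -c "
from h import *
shot('wrist','w6')"
```

```text
clock: 10.5
position: [0.615, 0.1625, 0.1742]
ee_rot: [-0.011, 1.0, 0.0, 0.002]
ft_force: [-2.2, -1.3, 10.2]
grip_width: 0.307
clock: 11.1
position: [0.6144, 0.1624, 0.1733]
ee_rot: [-0.011, 1.0, 0.0, 0.0]
ft_force: [-1.1, -0.3, 0.2]
grip_width: 0.885
clock: 11.6
position: [0.6155, 0.1626, 0.2871]
ee_rot: [-0.011, 1.0, 0.001, 0.003]
ft_force: [0.6, 0.1, -0.4]
grip_width: 0.998
-0.049 255 [82, 173] rms 0.001292720698759034 top [0.5269 0.0544 0.1646] foot [0.6421 0.0635 0.0214] u [-0.6261 -0.0498  0.7781] lean 38.91137936329009
N 5 turn [-0.0065 -0.1344 -0.0025] shift [ 30.62 -21.75   3.41] | total [-0.032 -0.672 -0.013] [ 135.3 -108.8   66.9] t 11.6 w 0.998 F [ 0.6  0.1 -0.4]
```

View pics/w6.png

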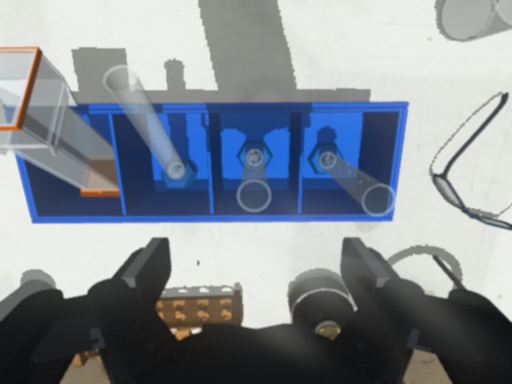

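Cylinders 2 and 3 are upright, at (254,190) and (345,180). The third stands near the column's head, so I approach with the jaws partly closed.

```bash
python3 -m creep '[[-0.005,-0.112,-0.002,25.5,-18,3,105],[-0.005,-0.112,-0.002,25.5,-18,3,105],[-0.005,-0.112,-0.002,25.5,-18,3,105],[-0.005,-0.112,-0.002,25.5,-18,3,105],[-0.005,-0.112,-0.002,25.5,-18,3,105],[-0.005,-0.112,-0.002,25.5,-18,3,105],[0,0,0,0,0,0,105],[0,0,0,0,0,0,105]]'; python3 g1.py -.049 .07; python3 -c "
from h import *
shot('wrist','w7')"
```

```text
clock: 12.45
position: [0.4773, 0.0508, 0.2228]
ee_rot: [-0.016, 0.944, 0.018, 0.329]
ft_force: [0.9, 0.4, 1.1]
grip_width: 0.591
-0.049 255 [82, 173] rms 0.001292720698759034 top [0.5269 0.0544 0.1646] foot [0.6421 0.0635 0.0214] u [-0.6261 -0.0498  0.7781] lean 38.91137936329009
N 1 turn [-0.004  -0.0069  0.0009] shift [-2.2  -0.25  6.49] | total [-0.004 -0.007  0.001] [-2.2 -0.2  6.5] t 12.45 w 0.591 F [0.9 0.4 1.1]
```

View pics/w7.png

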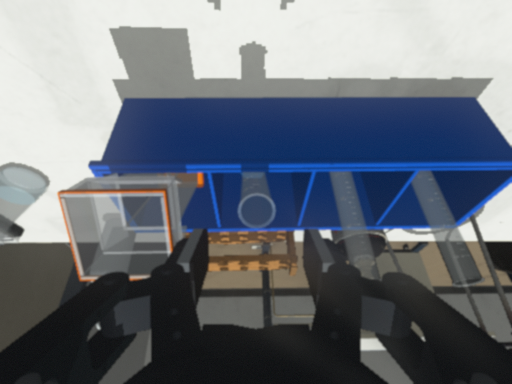

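Run:
```python
from h import *
z=np.load('/tmp/w7.npz');d=z['d'];m=camera_model('wrist');K=m['camera_matrix'];M=m['mount']
v,u=np.mgrid[0:384,0:512]
P=np.stack([(u-K[0,2])/K[0,0]*d,(v-K[1,2])/K[1,1]*d,d],-1)@M[:3,:3].T+M[:3,3]
np.set_printoptions(precision=3,suppress=True)
for q in [(66,195),(165,192),(168,192),(169,230),(172,270),(120,193),(180,260),(190,260),(165,290),(150,310),(90,300),(110,310),(60,340)]:
    print(q,P[q[1],q[0]])
```

```text
(66, 195) [ 0.016 -0.122  0.061]
(165, 192) [ 0.017 -0.059  0.065]
(168, 192) [ 0.014 -0.06   0.073]
(169, 230) [-0.011 -0.059  0.066]
(172, 270) [ 0.014 -0.03  -0.024]
(120, 193) [ 0.016 -0.088  0.063]
(180, 260) [ 0.011 -0.031 -0.012]
(190, 260) [ 0.011 -0.026 -0.013]
(165, 290) [ 0.013 -0.03  -0.035]
(150, 310) [ 0.017 -0.029 -0.05 ]
(90, 300) [ 0.012 -0.052 -0.039]
(110, 310) [ 0.008 -0.047 -0.039]
(60, 340) [ 0.012 -0.051 -0.056]
```

Column edge is at tool y ≈ -58 mm and the finger linkage at about -52 mm, so there's enough clearance to approach.

```bash
python3 -m creep '[[-0.004,-0.007,0,-2,0.5,12,110],[0,0,0,0,0,20,110],[0,0,0,0,0,20,110],[0,0,0,0,0,20,110],[0,0,0,0,0,10,110],[0,0,0,0,0,0,110]]'; python3 g1.py -.049 -.016; python3 -c "
from h import *
shot('wrist','w8')"
```

```text
clock: 13.1
position: [0.5326, 0.0564, 0.1603]
ee_rot: [-0.018, 0.943, 0.02, 0.332]
ft_force: [0.3, 0.0, -0.1]
grip_width: 0.571
-0.049 255 [82, 173] rms 0.001292720698759034 top [0.5269 0.0544 0.1646] foot [0.6421 0.0635 0.0214] u [-0.6261 -0.0498  0.7781] lean 38.91137936329009
N 1 turn [-0.0005 -0.0006  0.0021] shift [ 1.77 -1.65  8.96] | total [-0.    -0.001  0.002] [ 1.8 -1.6  9. ] t 13.1 w 0.571 F [ 0.3  0.  -0.1]
```

View pics/w8.png

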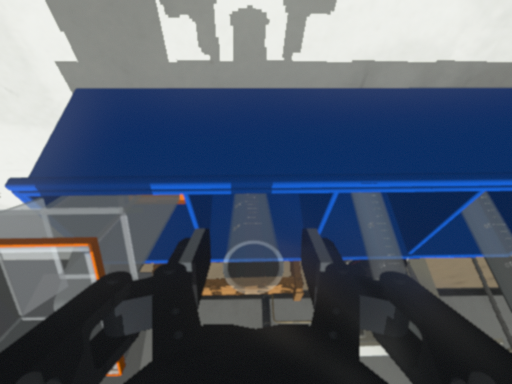

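```bash
python3 -m creep '[[0,0,0,2,-1,5,110],[0,0,0,0,0,4,110],[0,0,0,0,0,0,180],[0,0,0,0,0,0,255],[0,0,0,0,0,0,255],[0,0,0,0,0,0,255],[0,0,0,0,0,0,255],[0,0,0,0,0,0,255]]' 40; python3 g1.py -.049 -.016;  python3 g2.py -.049 .010 .177
```

```text
clock: 13.95
position: [0.5353, 0.0552, 0.153]
ee_rot: [-0.017, 0.942, 0.021, 0.333]
ft_force: [-0.5, 0.7, 0.9]
grip_width: 0.309
-0.049 255 [82, 173] rms 0.001292720698759034 top [0.5269 0.0544 0.1646] foot [0.6421 0.0635 0.0214] u [-0.6261 -0.0498  0.7781] lean 38.91137936329009
N 1 turn [0.0004 0.0018 0.0011] shift [-0.78 -0.16  1.67] | total [0.    0.002 0.001] [-0.8 -0.2  1.7] t 13.95 w 0.309 F [-0.5  0.7  0.9]
N 5 turn [0.0068 0.136  0.0026] shift [-17.72   1.26   1.1 ] | total [0.034 0.68  0.013] [-80.2   5.3  34.2] t 13.95 w 0.309 F [-0.5  0.7  0.9]
```

```bash
python3 -m creep '[[0.003,0.068,0.001,-9,0.6,0.3,255],[0.003,0.068,0.001,-9,0.6,0.3,255],[0.003,0.068,0.001,-9,0.6,0.3,255],[0.003,0.068,0.001,-9,0.6,0.3,255],[0.003,0.068,0.001,-9,0.6,0.3,255],[0.003,0.068,0.001,-9,0.6,0.3,255],[0,0,0,0,0,0,255]]'; python3 g2.py -.049 .010 .179
```

```text
clock: 14.65
position: [0.5845, 0.0604, 0.178]
ee_rot: [-0.015, 0.991, 0.009, 0.135]
ft_force: [-0.1, -0.7, -1.5]
grip_width: 0.309
N 2 turn [0.0074 0.1359 0.004 ] shift [-17.12   1.19   1.83] | total [0.015 0.272 0.008] [-33.4   2.2   8.3] t 14.65 w 0.309 F [-0.1 -0.7 -1.5]
```

```bash
python3 -m creep '[[0.004,0.067,0.002,-8.4,0.6,1,255],[0.004,0.067,0.002,-8.4,0.6,1,255],[0.004,0.067,0.002,-8.4,0.6,1,255],[0.004,0.067,0.002,-8.4,0.6,1,255],[0,0,0,0,0,0,255],[0,0,0,0,0,0,255]]'; python3 g2.py -.049 .010 .177
```

```text
clock: 15.25
position: [0.6158, 0.063, 0.1783]
ee_rot: [-0.011, 1.0, -0.001, 0.002]
ft_force: [0.8, -0.1, -0.5]
grip_width: 0.304
N 1 turn [-0.0015  0.0044 -0.0008] shift [-2.99  0.68  1.35] | total [-0.002  0.004 -0.001] [-3.   0.7  1.4] t 15.25 w 0.304 F [ 0.8 -0.1 -0.5]
```

```bash
python3 -m creep '[[0,0.003,0,0,0,1.5,255],[0,0,0,0,0,1.5,255],[0,0,0,0,0,1,255],[0,0,0,0,0,0,255]]'
```

```text
clock: 15.65
position: [0.6162, 0.0634, 0.1756]
ee_rot: [-0.011, 1.0, -0.0, 0.001]
ft_force: [-0.4, -0.9, 1.8]
grip_width: 0.305
```

```bash
python3 -m creep '[[0,0,0,0,0,1.5,255],[0,0,0,0,0,0,255]]';python3 -m creep '[[0,0,0,0,0,-1,255],[0,0,0,0,0,0,190],[0,0,0,0,0,0,150],[0,0,0,0,0,0,120],[0,0,0,0,0,0,120]]';python3 -m creep '[[0,0,0,0,0,-20,110],[0,0,0,0,0,-35,110],[0,0,0,0,0,-35,0],[0,0,0,0,0,-20,0],[0,0,0,0,0,0,0]]'; python3 -c "
from h import *
shot('wrist','w9');shot('scene','c2')"
```

```text
clock: 15.85
position: [0.6171, 0.0633, 0.1756]
ee_rot: [-0.011, 1.0, -0.0, 0.002]
ft_force: [-3.2, -0.1, 11.4]
grip_width: 0.303
clock: 16.35
position: [0.6162, 0.0635, 0.1745]
ee_rot: [-0.011, 1.0, -0.0, 0.0]
ft_force: [0.2, 0.2, 0.5]
grip_width: 0.53
clock: 16.85
position: [0.6175, 0.0635, 0.2881]
ee_rot: [-0.011, 1.0, 0.0, 0.003]
ft_force: [0.9, -0.5, 0.1]
grip_width: 0.997
```

View pics/w9.png

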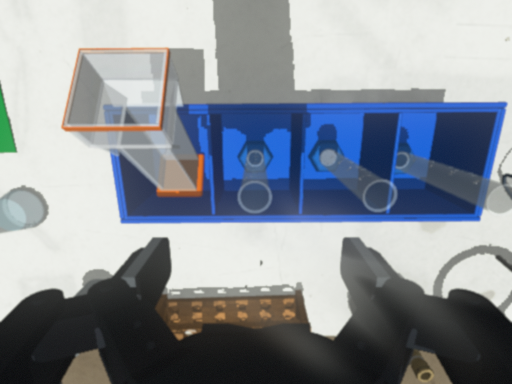

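Run:
```python
from h import *
np.set_printoptions(precision=4,suppress=True)
for n in ['scene','side']:
  im,d,W=cloud(n,n+'0')
  hsv=cv2.cvtColor(im,cv2.COLOR_BGR2HSV)
  q=(d>0)&(hsv[...,0]<18)&(hsv[...,1]>90)&(W[...,2]>.1)&(W[...,2]<.25)&(W[...,1]>-.1)&(W[...,1]<.01)&(W[...,0]<.63)&(W[...,0]>.45)
  P=W[q];c=P.mean(0);U,S,V=np.linalg.svd(P-c)
  nrm=V[2]*np.sign(V[2][2]); print(n,len(P),c,'n',nrm,'lean',np.degrees(np.arccos(nrm[2])),'res',S[2]/len(P)**.5)
  e=np.array([0,1,0]);e=e-nrm*(e@nrm);e/=np.linalg.norm(e);f=np.cross(e,nrm)
  r=cv2.minAreaRect((np.stack([(P-c)@e,(P-c)@f],1)*1000).astype(np.float32)); print(r); print('centre',c+e*r[0][0]/1000+f*r[0][1]/1000)
im=cv2.imread('pics/c2.png'); cv2.imwrite('pics/c2z.png',cv2.resize(im[100:250,130:330],None,fx=3.5,fy=3.5))
```

```text
scene 73 [ 0.5309 -0.0523  0.1756] n [-0.5797 -0.0562  0.8129] lean 35.6205771375979 res 0.0027727465179689884
((12.30965805053711, 7.81109619140625), (70.8187484741211, 71.87260437011719), 88.4580078125)
centre [ 0.5369 -0.04    0.1807]
side 62 [ 0.5573 -0.0515  0.1574] n [0.3952 0.702  0.5924] lean 53.66980194251644 res 0.014150344978664213
((-1.4585990905761719, 10.454326629638672), (86.25077056884766, 121.32325744628906), 4.355902671813965)
centre [ 0.5666 -0.0525  0.1525]
```

View pics/c2z.png

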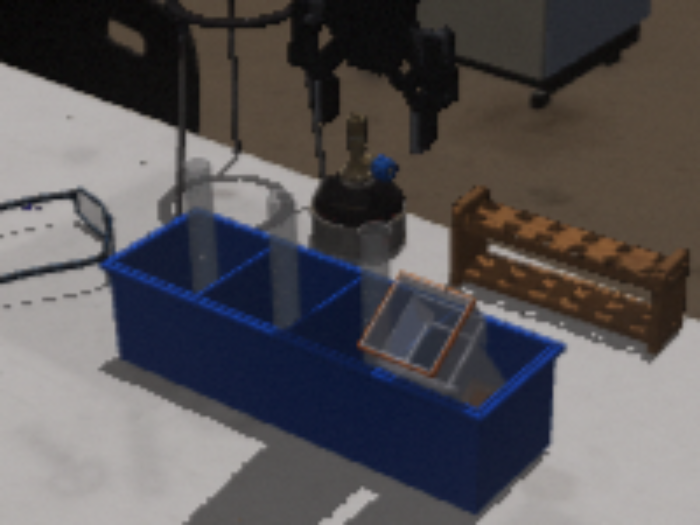

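```bash
cat > g3.py <<'E'
from go import *
import sys
m=np.array(eval(sys.argv[1]));u=np.array(eval(sys.argv[2]));u=u/np.linalg.norm(u);b=float(sys.argv[3])
go(m+u*b,RT(-u,YB))
E
python3 g3.py '[.535,-.041,.181]' '[-.58,-.03,.81]' .11
```

```text
N 5 turn [-0.0034 -0.1242 -0.001 ] shift [ 29.46 -20.83  -6.64] | total [-0.017 -0.621 -0.005] [ 147.7 -104.6   14. ] t 16.95 w 0.999 F [-0.7  0.7 -0.3]
```

```bash
python3 -m creep '[[-0.003,-0.104,-0.001,24.5,-17.3,-5.5,0],[-0.003,-0.104,-0.001,24.5,-17.3,-5.5,0],[-0.003,-0.104,-0.001,24.5,-17.3,-5.5,0],[-0.003,-0.104,-0.001,24.5,-17.3,-5.5,0],[-0.003,-0.104,-0.001,24.5,-17.3,-5.5,0],[-0.003,-0.104,-0.001,24.5,-17.3,-5.5,0],[0,0,0,0,0,0,0],[0,0,0,0,0,0,0]]';python3 g3.py '[.535,-.041,.181]' '[-.58,-.03,.81]' .11;  python3 -c "
from h import *
shot('wrist','w10')"
```

```text
clock: 17.75
position: [0.4698, -0.0442, 0.2764]
ee_rot: [-0.014, 0.952, 0.012, 0.306]
ft_force: [0.9, -0.0, 1.2]
grip_width: 1.002
N 1 turn [ 0.0009  0.0004 -0.    ] shift [ 2.49 -0.28  5.54] | total [ 0.001  0.    -0.   ] [ 2.5 -0.3  5.5] t 17.75 w 1.002 F [ 0.9 -0.   1.2]
```

View pics/w10.png

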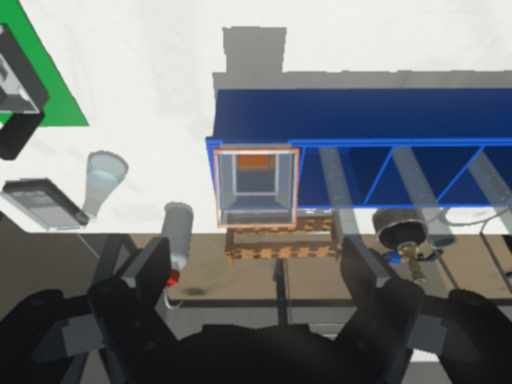

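```bash
cat > col.py <<'E'
from h import *
import sys
np.set_printoptions(precision=4,suppress=True)
fn=sys.argv[1]
z=np.load('/tmp/'+fn+'.npz');im=z['im'];m=camera_model('wrist');K=m['camera_matrix'];M=m['mount']
c=np.array(eval(sys.argv[2]),np.float32)  # TL,TR,BR,BL outer corners
if len(sys.argv)>3:
    g=cv2.cvtColor(im,cv2.COLOR_BGR2GRAY)
h=.034
# object: TL = tool(+x,-y)... column frame: X=tool x up in image, Y=tool y right
obj=np.array([[h,-h,0],[h,h,0],[-h,h,0],[-h,-h,0]],np.float32)
ok,rs,ts,err=cv2.solvePnPGeneric(obj,c,K,None,flags=cv2.SOLVEPNP_IPPE)
R0=Ro.from_quat(z['q']).as_matrix()
for r,t,e in zip(rs,ts,err):
    Rc=cv2.Rodrigues(r)[0]; ct=M[:3,:3]@t[:,0]+M[:3,3]; w=R0@ct+z['p']
    n=R0@M[:3,:3]@Rc[:,2]; n*=np.sign(n[2]); yy=R0@M[:3,:3]@Rc[:,1]
    print('mouth tool',ct,'world',w,'u',n,'lean',np.degrees(np.arccos(n[2])),'y',yy,'err',e,'foot',w-.192*n)
E
python3 - <<'E'
from h import *
z=np.load('/tmp/w10.npz');im=z['im']
cv2.imwrite('pics/w10z.png',cv2.resize(im[135:240,200:315],None,fx=5.5,fy=5.5,interpolation=cv2.INTER_NEAREST))
E
python3 col.py w10 '[[215,149],[299,148],[297,227],[217,228]]'
```

```text
mouth tool [0.0044 0.0017 0.1123] world [ 0.5315 -0.039   0.1826] u [-0.5891  0.0081  0.808 ] lean 36.097443823972654 y [-0.0107  0.9998 -0.0178] err [0.4413] foot [ 0.6446 -0.0406  0.0275]
mouth tool [0.007  0.0013 0.1123] world [ 0.5294 -0.0395  0.181 ] u [-0.9209 -0.0863  0.38  ] lean 67.66545163458996 y [-0.0787  0.9963  0.0357] err [1.8387] foot [ 0.7062 -0.0229  0.1081]
```

View pics/w10z.png

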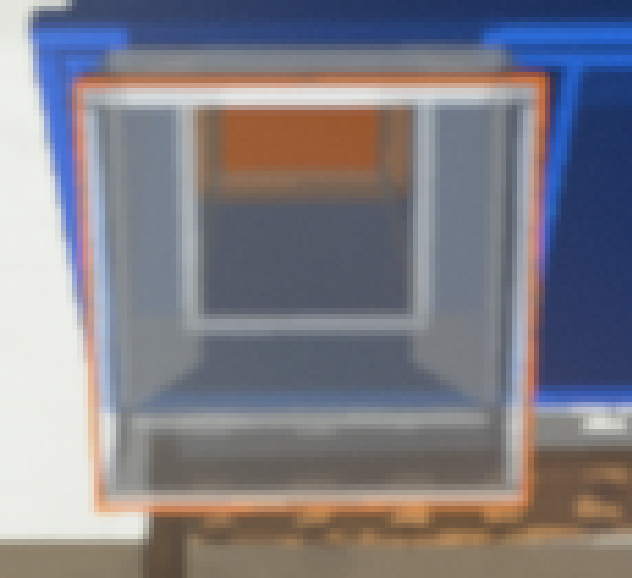

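```bash
python3 col.py w10 '[[213.1,148.2],[299.8,148],[296.2,227.6],[217.6,228]]'
```

```text
mouth tool [0.0049 0.0012 0.1108] world [ 0.5302 -0.0396  0.1835] u [-0.596  -0.0412  0.8019] lean 36.68755345150049 y [-0.0438  0.9989  0.0188] err [0.3416] foot [ 0.6447 -0.0317  0.0295]
mouth tool [0.0077 0.0013 0.1102] world [ 0.5277 -0.0396  0.1824] u [-0.9224 -0.0355  0.3847] lean 67.37636020513824 y [-0.0339  0.9994  0.0111] err [2.5653] foot [ 0.7048 -0.0328  0.1085]
```

```bash
python3 g3.py '[.530,-.0395,.181]' '[-.585,-.02,.81]' .03
```

```text
N 2 turn [ 0.0057 -0.0005  0.0002] shift [ 4.53  0.88 41.73] | total [ 0.011 -0.001  0.   ] [ 9.   1.3 83.5] t 17.8 w 1.002 F [ 0.6 -0.3  0.7]
```

```bash
python3 -m creep '[[0.005,0,0,3,0.6,21,0],[0.005,0,0,3,0.6,21,0],[0,0,0,3,0,21,0],[0,0,0,0,0,21,0],[0,0,0,0,0,0,0],[0,0,0,0,0,0,0]]';python3 g3.py '[.530,-.0395,.181]' '[-.585,-.02,.81]' .03;  python3 -c "
from h import *
shot('wrist','w11')"
```

```text
clock: 18.4
position: [0.5134, -0.0404, 0.2056]
ee_rot: [-0.013, 0.952, 0.007, 0.307]
ft_force: [-1.1, -0.5, 0.3]
grip_width: 0.999
N 1 turn [ 0.0012 -0.001   0.0013] shift [ 0.91  0.37 -0.3 ] | total [ 0.001 -0.001  0.001] [ 0.9  0.4 -0.3] t 18.4 w 0.999 F [-1.1 -0.5  0.3]
```

View pics/w11.png

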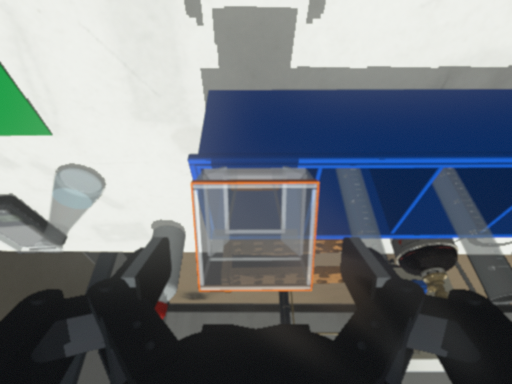

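```bash
python3 -c "
from h import *
im=cv2.imread('pics/w11.png');cv2.imwrite('pics/w11z.png',cv2.resize(im[170:300,180:335],None,fx=4.5,fy=4.5,interpolation=0))"
```

```text
(no output)
```

View pics/w11z.png

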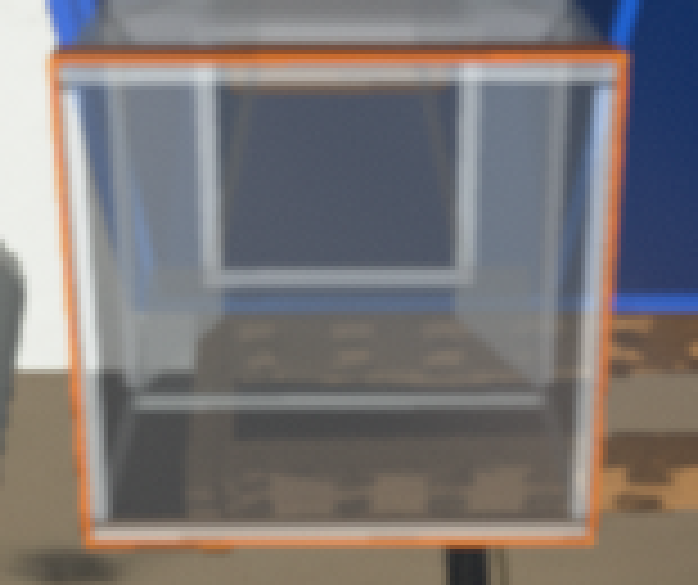

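```bash
python3 col.py w11 '[[191,181],[319.8,181],[312.7,291.3],[198.9,291.5]]'
```

```text
mouth tool [-0.001   0.0003  0.0306] world [ 0.532  -0.0395  0.1813] u [-0.5825 -0.0264  0.8124] lean 35.669212077001376 y [-0.0338  0.9994  0.0082] err [0.1408] foot [ 0.6439 -0.0344  0.0254]
mouth tool [0.0057 0.0003 0.0296] world [ 0.526  -0.0396  0.1782] u [-0.9992 -0.0251  0.031 ] lean 88.2258444837759 y [-0.025   0.9997  0.0035] err [8.3256] foot [ 0.7179 -0.0348  0.1723]
```

```bash
python3 -m creep '[[0,0,0,-0.5,0.3,15,0],[0,0,0,0,0,15,0],[0,0,0,0,0,10,0],[0,0,0,0,0,5,0],[0,0,0,0,0,0,0]]'; python3 -m creep '[[0,0,0,0,0,0,50],[0,0,0,0,0,0,150],[0,0,0,0,0,0,255],[0,0,0,0,0,0,255],[0,0,0,0,0,0,255],[0,0,0,0,0,0,255]]' 60; python3 g3.py '[.532,-.0395,.1813]' '[-.5825,-.026,.8124]' -.014
```

```text
clock: 18.95
position: [0.5394, -0.0395, 0.1686]
ee_rot: [-0.012, 0.952, 0.007, 0.307]
ft_force: [-0.1, 0.1, -0.5]
grip_width: 1.0
clock: 19.55
position: [0.5396, -0.0397, 0.1695]
ee_rot: [-0.012, 0.951, 0.007, 0.308]
ft_force: [-3.6, -0.8, 5.7]
grip_width: 0.789
N 1 turn [-0.0046  0.0037 -0.    ] shift [-0.73  0.58  0.05] | total [-0.005  0.004 -0.   ] [-0.7  0.6  0. ] t 19.55 w 0.789 F [-3.6 -0.8  5.7]
```

```bash
python3 g2.py -.147 .006 .190
```

```text
N 5 turn [0.0016 0.1252 0.0005] shift [-16.28   0.72   0.9 ] | total [0.008 0.626 0.003] [-74.9   3.4  28.9] t 19.55 w 0.789 F [-3.6 -0.8  5.7]
```

```bash
python3 -m creep '[[0,0.0625,0,-8.1,0.4,0.4,255],[0,0.0625,0,-8.1,0.4,0.4,255],[0,0.0625,0,-8.1,0.4,0.4,255],[0,0.0625,0,-8.1,0.4,0.4,255],[0,0.0625,0,-8.1,0.4,0.4,255],[0,0,0,0,0,0,255]]'; python3 g2.py -.147 .006 .190
```

```text
clock: 20.15
position: [0.577, -0.0362, 0.1867]
ee_rot: [-0.014, 0.988, 0.005, 0.155]
ft_force: [0.9, -0.2, -3.3]
grip_width: 0.788
N 3 turn [0.0021 0.1039 0.0016] shift [-13.42   0.3    0.99] | total [0.006 0.312 0.005] [-39.2   0.8   9.2] t 20.15 w 0.788 F [ 0.9 -0.2 -3.3]
```

```bash
python3 -m creep '[[0.001,0.0625,0.001,-8,0.2,0.5,255],[0.001,0.0625,0.001,-8,0.2,0.5,255],[0.001,0.0625,0.001,-8,0.2,0.5,255],[0.001,0.0625,0.001,-8,0.2,0.5,255],[0.001,0.0625,0.001,-8,0.2,0.5,255],[0,0,0,0,0,0,255],[0,0,0,0,0,0,255]]'; python3 g2.py -.147 .006 .190
```

```text
clock: 20.85
position: [0.6146, -0.0353, 0.1904]
ee_rot: [-0.011, 1.0, 0.001, 0.0]
ft_force: [-0.7, -1.2, -2.8]
grip_width: 0.785
N 1 turn [ 0.0014  0.0006 -0.0015] shift [-2.49  0.9   0.43] | total [ 0.001  0.001 -0.002] [-2.5  0.9  0.4] t 20.85 w 0.785 F [-0.7 -1.2 -2.8]
```

```bash
python3 -m creep '[[0,0,0,0,0,1.5,255],[0,0,0,0,0,1.5,255],[0,0,0,0,0,1,255],[0,0,0,0,0,0,255]]';python3 -m creep '[[0,0,0,0,0,1,255],[0,0,0,0,0,0,255]]'
```

```text
clock: 21.25
position: [0.6149, -0.0346, 0.1872]
ee_rot: [-0.011, 1.0, 0.001, 0.0]
ft_force: [0.4, -0.2, -3.5]
grip_width: 0.788
clock: 21.45
position: [0.6153, -0.0347, 0.1866]
ee_rot: [-0.011, 1.0, 0.001, 0.0]
ft_force: [-0.2, 0.3, 0.9]
grip_width: 0.788
```

```bash
python3 -m creep '[[0,0,0,0,0,1,255],[0,0,0,0,0,0,255]]';python3 -m creep '[[0,0,0,0,0,1,255],[0,0,0,0,0,0,255]]'
```

```text
clock: 21.65
position: [0.6156, -0.0348, 0.1865]
ee_rot: [-0.011, 1.0, 0.001, 0.001]
ft_force: [-4.0, -0.4, 8.9]
grip_width: 0.785
clock: 21.85
position: [0.6159, -0.0348, 0.1865]
ee_rot: [-0.011, 1.0, 0.001, 0.001]
ft_force: [-5.3, -0.7, 15.3]
grip_width: 0.783
```

```bash
python3 -m creep '[[0,0,0,0,0,-2,255],[0,0,0,0,0,0,40],[0,0,0,0,0,0,0],[0,0,0,0,0,0,0],[0,0,0,0,0,0,0]]';python3 -m creep '[[0,0,0,0,0,-20,0],[0,0,0,0,0,-40,0],[0,0,0,0,0,-40,0],[0,0,0,0,0,-30,0],[0,0,0,0,0,0,0],[0,0,0,0,0,0,0]]'; python3 -c "
from h import *
shot('wrist','w12');shot('scene','c3');shot('side','s3')
print(get_obs()['position'])
im=cv2.imread('pics/c3.png');cv2.imwrite('pics/c3z.png',cv2.resize(im[100:330,130:440],None,fx=2.5,fy=2.5))"
```

```text
clock: 22.35
position: [0.6152, -0.0347, 0.1861]
ee_rot: [-0.011, 1.0, 0.001, -0.0]
ft_force: [0.0, -0.4, -0.7]
grip_width: 0.999
clock: 22.95
position: [0.6154, -0.035, 0.3164]
ee_rot: [-0.011, 1.0, 0.001, 0.0]
ft_force: [-0.4, 0.0, -1.6]
grip_width: 0.999
[ 0.61474859 -0.03484234  0.31471903]
```

View pics/w12.png

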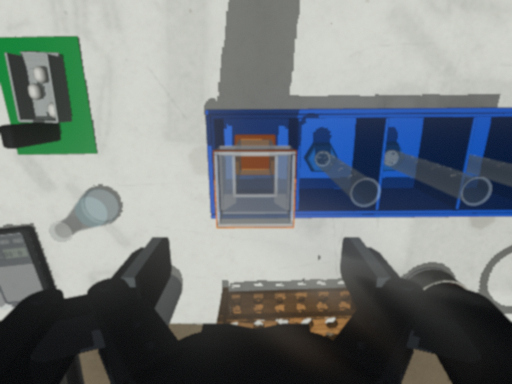

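View pics/c3z.png

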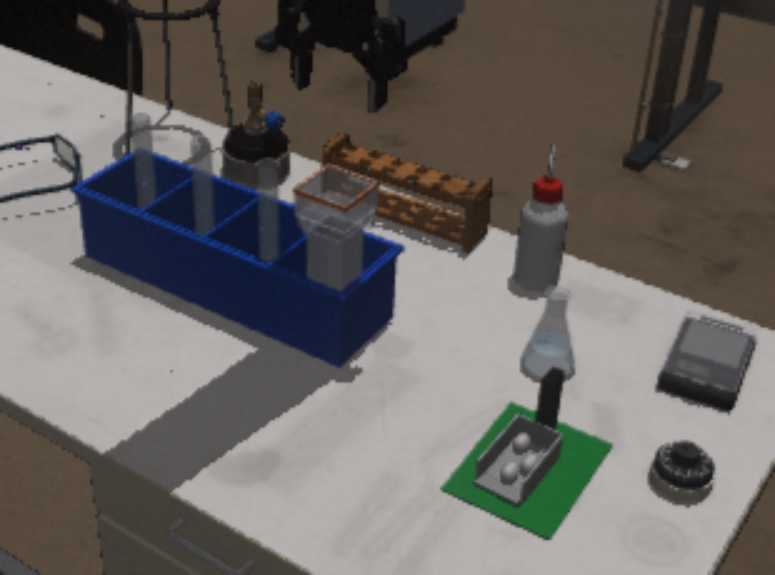

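Run:
```python
from h import *
np.set_printoptions(precision=4,suppress=True)
for n,t in [('scene','c3'),('side','s3')]:
  im,d,W=cloud(n,t)
  hsv=cv2.cvtColor(im,cv2.COLOR_BGR2HSV)
  reg=(d>0)&(W[...,1]<-.24)&(W[...,1]>-.45)&(W[...,0]>.4)&(W[...,0]<.7)
  dark=reg&(hsv[...,2]<50)&(W[...,2]>.03)&(W[...,2]<.12)
  P=W[dark];print(n,'handle',len(P),P.mean(0),P.min(0),P.max(0)); hi=P[P[:,2]>.08];print('top',hi.mean(0))
  tr=reg&(hsv[...,1]<60)&(W[...,2]>.008)&(W[...,2]<.045)&(hsv[...,2]>50)
  P=W[tr]; k=(abs(P[:,1]+.336)<.07)&(P[:,0]<.63)&(P[:,0]>.45);P=P[k];print('tray',len(P),P.min(0),P.max(0),cv2.minAreaRect((P[:,:2]*1000).astype(np.float32)))
  G=W[reg&(hsv[...,0]>45)&(hsv[...,0]<75)&(hsv[...,1]>120)&(abs(W[...,2])<.02)]; print('mat',cv2.minAreaRect((G[:,:2]*1000).astype(np.float32)))
im=cv2.imread('pics/w12.png');cv2.imwrite('pics/w12z.png',cv2.resize(im[135:240,200:315],None,fx=5.5,fy=5.5,interpolation=0))
```

```text
scene handle 172 [ 0.5794 -0.3338  0.0667] [ 0.509  -0.45    0.0302] [ 0.6093 -0.3057  0.0954]
top [ 0.5814 -0.331   0.0893]
tray 460 [ 0.4796 -0.356   0.008 ] [ 0.5739 -0.3014  0.0403] ((526.7982788085938, -328.5906066894531), (94.26468658447266, 54.3660774230957), 0.26920846104621887)
mat ((540.251953125, -335.4350891113281), (161.4041748046875, 119.18553161621094), 2.636035203933716)
side handle 125 [ 0.5804 -0.3268  0.067 ] [ 0.571  -0.3342  0.0304] [ 0.5985 -0.3212  0.0935]
top [ 0.5832 -0.3281  0.0872]
tray 397 [ 0.4801 -0.3562  0.008 ] [ 0.5892 -0.3025  0.0378] ((534.641357421875, -329.2677001953125), (53.58803939819336, 108.94429779052734), 89.6795425415039)
mat ((541.9970703125, -335.49481201171875), (161.48397827148438, 117.19056701660156), 2.2506186962127686)
```

View pics/w12z.png

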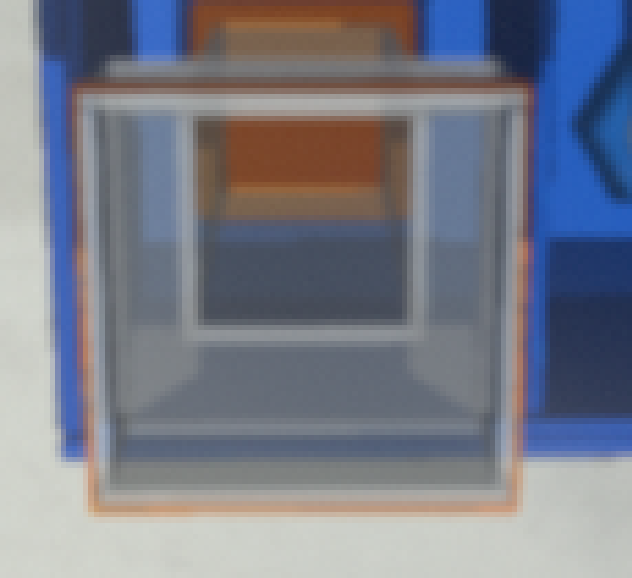

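```bash
python3 col.py w12 '[[213.3,150],[296.6,149.7],[294.6,227.9],[216.7,228.2]]'
python3 - <<'E'
from go import *
go([.585,-.3285,.25],RT([0,0,-1],[0,1,0]))
E
```

```text
mouth tool [0.0023 0.0001 0.1164] world [ 0.6132 -0.0346  0.2   ] u [-0.0414 -0.0227  0.9989] lean 2.705793260803585 y [-0.0313  0.9993  0.0214] err [0.083] foot [ 0.6211 -0.0303  0.0082]
mouth tool [0.0046 0.0003 0.1162] world [ 0.6108 -0.0345  0.2002] u [-0.5083  0.006   0.8611] lean 30.554071480945463 y [-0.0195  0.9996 -0.0185] err [1.944] foot [ 0.7084 -0.0357  0.0348]
N 7 turn [ 0.0003 -0.0004  0.0032] shift [  4.7  -41.91   9.21] | total [ 0.002 -0.003  0.022] [  36.1 -293.1   64.2] t 23.1 w 0.998 F [-0.7 -0.1  0.7]
```

```bash
python3 -m creep '[[0,0,0.003,5,-42,5,0],[0,0,0.003,5,-42,5,0],[0,0,0.003,5,-42,5,0],[0,0,0.003,5,-42,5,0],[0,0,0.003,5,-42,5,0],[0,0,0.003,5,-42,10,0],[0,0,0.003,5,-41,10,0],[0,0,0,0,0,0,0]]'; python3 -m creep '[[0,0,0,0,0,0,0]]'; python3 -c "
from h import *
shot('wrist','w13')"
```

```text
clock: 23.9
position: [0.5799, -0.3348, 0.2677]
ee_rot: [0.004, 1.0, 0.0, -0.003]
ft_force: [-0.0, -0.6, 0.8]
grip_width: 0.998
clock: 24.0
position: [0.5831, -0.3293, 0.269]
ee_rot: [0.001, 1.0, 0.001, -0.001]
ft_force: [0.7, -0.1, -0.5]
grip_width: 1.004
```

View pics/w13.png

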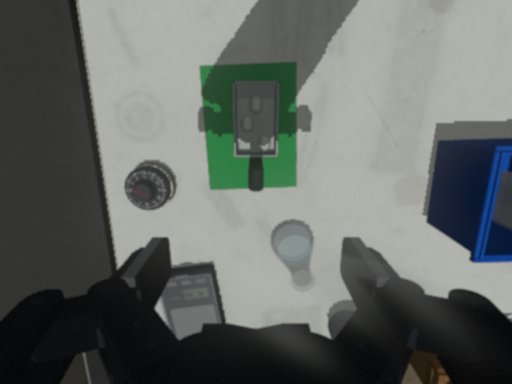

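Run:
```python
from h import *
np.set_printoptions(precision=4,suppress=True)
im,d,W=cloud('wrist','w13')
for (a,b,c,e) in [(270,315,218,290),(246,268,152,192)]:
    P=W[c:e,a:b].reshape(-1,3);P=P[P[:,2]>.03];print(P.min(0),P.max(0),np.median(P,0))
P=W[152:194,240:272].reshape(-1,3); h=P[(P[:,2]>.075)&(P[:,2]<.1)];print('handle',len(h),h.min(0),h.max(0),h.mean(0))
g=W[78:160,228:284].reshape(-1,3);t=g[(g[:,2]>.02)&(g[:,2]<.045)];print('walls',len(t),t.min(0),t.max(0),cv2.minAreaRect((t[:,:2]*1000).astype(np.float32)))
cv2.imwrite('pics/w13z.png',cv2.convertScaleAbs(cv2.resize(im[70:200,190:310],None,fx=4.5,fy=4.5),alpha=1.8))
```

```text
[ 0.5123 -0.3293  0.0301] [ 0.7163 -0.2515  0.3862] [ 0.6906 -0.2775  0.0672]
[ 0.5123 -0.3399  0.0301] [ 0.5992 -0.314   0.3862] [ 0.5784 -0.3279  0.0892]
handle 378 [ 0.5722 -0.3364  0.0762] [ 0.5992 -0.3204  0.0922] [ 0.5845 -0.3282  0.0892]
walls 868 [ 0.4865 -0.3552  0.02  ] [ 0.5744 -0.3012  0.0447] ((530.4830932617188, -328.1964111328125), (53.93036651611328, 87.72464752197266), 89.80882263183594)
```

View pics/w13z.png

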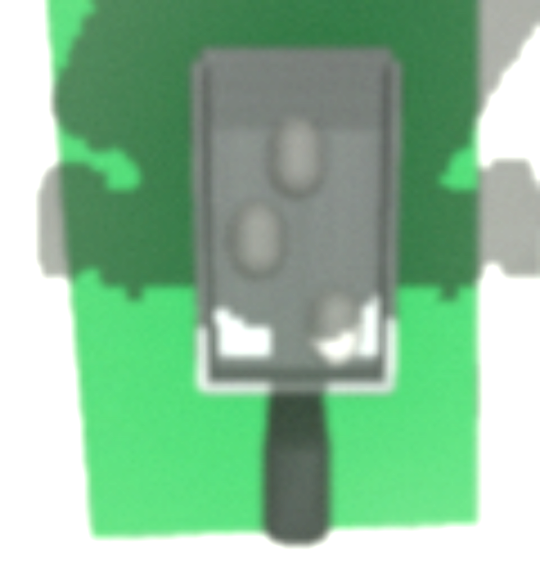

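```bash
python3 -m creep '[[0,0,0,-1.5,0.5,35,0],[0,0,0,0,0,40,0],[0,0,0,0,0,35,0],[0,0,0,0,0,30,60],[0,0,0,0,0,0,60],[0,0,0,0,0,0,60]]'
python3 - <<'E'
from go import *
go([.5855,-.3283,.072],RT([0,0,-1],[0,1,0]))
shot('wrist','w14')
E
```

```text
clock: 24.65
position: [0.5862, -0.3264, 0.1314]
ee_rot: [-0.001, 1.0, 0.001, -0.0]
ft_force: [0.2, -0.7, 1.5]
grip_width: 0.766
N 2 turn [ 0.0012 -0.0001  0.0013] shift [ 0.36 -0.98 29.68] | total [ 0.002 -0.     0.003] [ 0.7 -2.  59.4] t 24.65 w 0.766 F [ 0.2 -0.7  1.5]
```

View pics/w14.png

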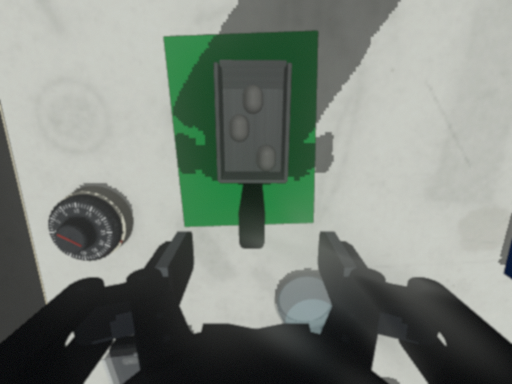

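```bash
python3 -m creep '[[0,0,0,0.5,-1.5,20,60],[0,0,0,0,0,20,60],[0,0,0,0,0,15,60],[0,0,0,0,0,4,60],[0,0,0,0,0,0,60],[0,0,0,0,0,0,60]]'
python3 - <<'E'
from go import *
go([.5855,-.3283,.072],RT([0,0,-1],[0,1,0]))
E
```

```text
clock: 25.3
position: [0.5856, -0.3293, 0.0729]
ee_rot: [-0.001, 1.0, 0.001, 0.001]
ft_force: [0.5, -0.4, -0.4]
grip_width: 0.763
N 1 turn [0.0013 0.0013 0.001 ] shift [0.12 0.98 0.88] | total [0.001 0.001 0.001] [0.1 1.  0.9] t 25.3 w 0.763 F [ 0.5 -0.4 -0.4]
```

```bash
python3 -m creep '[[0,0,0,0,1,1,150],[0,0,0,0,0,0,200],[0,0,0,0,0,0,255],[0,0,0,0,0,0,255],[0,0,0,0,0,0,255],[0,0,0,0,0,0,255],[0,0,0,0,0,0,255]]' 100; python3 -m creep '[[0,0,0,0,0,-3,255],[0,0,0,0,0,-5,255],[0,0,0,0,0,-10,255],[0,0,0,0,0,-15,255],[0,0,0,0,0,-15,255],[0,0,0,0,0,-10,255],[0,0,0,0,0,0,255]]'
python3 - <<'E'
from h import *
shot('wrist','w15');print(get_obs()['position'])
E
```

```text
clock: 26.0
position: [0.5852, -0.328, 0.071]
ee_rot: [-0.0, 1.0, 0.001, 0.0]
ft_force: [-0.0, 0.6, 3.8]
grip_width: 0.174
clock: 26.7
position: [0.5859, -0.3287, 0.1311]
ee_rot: [-0.0, 1.0, 0.0, 0.001]
ft_force: [0.4, 0.2, -2.8]
grip_width: 0.178
[ 0.58538678 -0.32824276  0.12966874]
```

View pics/w15.png

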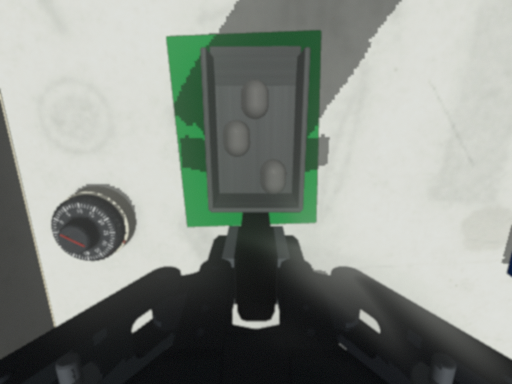

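```bash
python3 -m creep '[[0,0,0,0,0,-8,255],[0,0,0,0,0,-16,255],[0,0,0,0,0,-24,255],[0,0,0,0,0,-24,255],[0,0,0,0,0,-24,255],[0,0,0,-5,5,-24,255],[0,0,0,-5,10,-24,255],[0,0,0,-5,15,-12,255]]'; python3 -m creep '[[0,0,0,-8,20,-12,255],[0,0,0,-10,20,-10,255],[0,0,0,-10,20,0,255],[0,0,0,-10,20,0,255],[0,0,0,-10,20,0,255],[0,0,0,-10,20,0,255],[0,0,0,-10,20,0,255],[0,0,0,-10,20,0,255]]'
python3 - <<'E'
from go import *
shot('wrist','w16')
go([.735,-.035,.31],RT([0,0,-1],[0,1,0]))
E
```

```text
clock: 27.55
position: [0.6001, -0.2992, 0.2879]
ee_rot: [0.0, 1.0, 0.0, 0.001]
ft_force: [0.4, 0.5, -2.0]
grip_width: 0.177
clock: 28.35
position: [0.6781, -0.1365, 0.3069]
ee_rot: [-0.001, 1.0, 0.001, -0.0]
ft_force: [0.1, -0.5, -1.5]
grip_width: 0.173
N 3 turn [ 0.0016 -0.0002  0.0023] shift [-18.46  32.1   -1.13] | total [ 0.005 -0.     0.007] [-55.7  96.1  -3.2] t 28.4 w 0.173 F [ 1.3  4.7 -3.1]
```

View pics/w16.png

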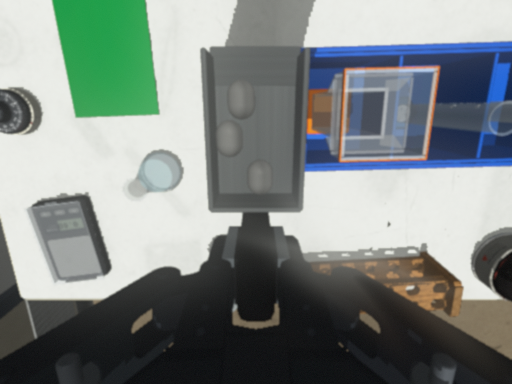

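```bash
python3 -m creep '[[0,0,0.002,-10,16,0,255],[0,0,0.002,-10,16,0,255],[0,0,0.002,-10,16,0,255],[0,0,0,-10,16,0,255],[0,0,0,-10,16,0,255],[0,0,0,-5,8,0,255],[0,0,0,0,0,0,255],[0,0,0,0,0,0,255]]'
python3 - <<'E'
from go import *
shot('wrist','w17');shot('side','s4');shot('scene','c4')
go([.735,-.035,.31],RT([0,0,-1],[0,1,0]))
im=cv2.imread('pics/c4.png');cv2.imwrite('pics/c4z.png',cv2.resize(im[60:260,130:350],None,fx=3,fy=3))
E
```

```text
clock: 29.2
position: [0.733, -0.0512, 0.307]
ee_rot: [0.003, 1.0, 0.001, -0.0]
ft_force: [0.3, 0.2, -2.6]
grip_width: 0.173
N 1 turn [ 0.0016 -0.0001 -0.0067] shift [-2.19 16.79 -2.55] | total [ 0.002 -0.    -0.007] [-2.1 16.8 -2.5] t 29.35 w 0.176 F [ 0.1  0.3 -1.5]
```

View pics/w17.png

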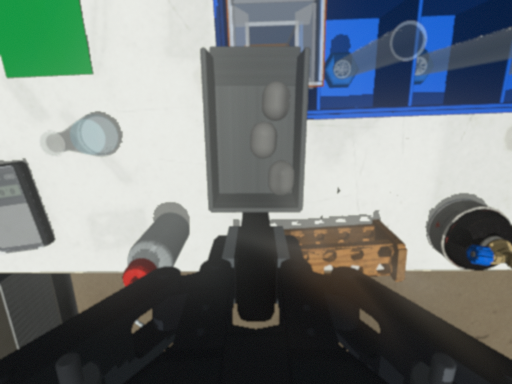

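View pics/c4z.png

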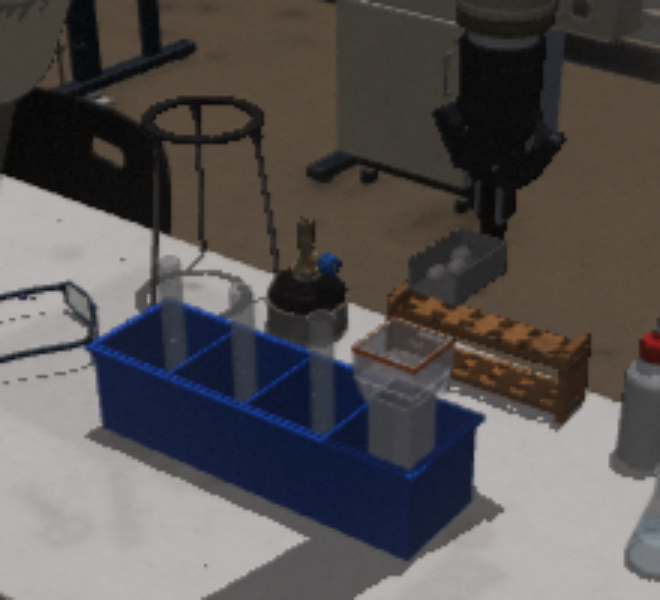

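View pics/s4.png

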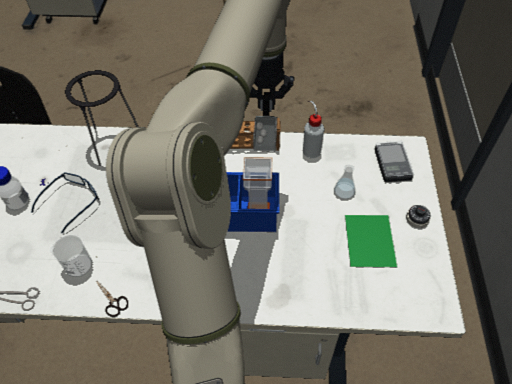

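```bash
cat > pour.py <<'E'
from go import *
import sys
th=np.radians(float(sys.argv[1])); dz=float(sys.argv[2]); dx=float(sys.argv[3]); N=int(sys.argv[4]) if len(sys.argv)>4 else None
a=np.radians(1.3); ex=np.array([np.cos(a),np.sin(a),0]); ez=np.array([0,0,1.])
L=np.array([.614,-.035,.200])+ex*dx+ez*dz
# scoop axes
sx=ex*np.cos(th)+ez*np.sin(th); sz=-ex*np.sin(th)+ez*np.cos(th)
g=L+.105*sx+.061*sz
print('g',g); go(g,RT(-sz,YB),N)
E
python3 pour.py 0 .012 .014; python3 pour.py 20 .008 .014
```

```text
g [ 0.73296937 -0.03230021  0.273     ]
N 1 turn [ 0.0016 -0.0001 -0.0293] shift [-0.37 19.45 34.45] | total [ 0.002 -0.    -0.029] [-0.1 19.4 34.5] t 29.35 w 0.176 F [ 0.1  0.3 -1.5]
g [ 0.70578087 -0.0329172   0.30123336]
N 3 turn [-0.0012 -0.1164 -0.0098] shift [9.21 6.35 0.5 ] | total [-0.004 -0.349 -0.029] [27.1 18.7  6.2] t 29.35 w 0.176 F [ 0.1  0.3 -1.5]
```

```bash
python3 -m creep '[[0,-0.058,-0.005,4.6,3.2,0.2,255],[0,-0.058,-0.005,4.6,3.2,0.2,255],[0,-0.058,-0.005,4.6,3.2,0.2,255],[0,-0.058,-0.005,4.6,3.2,0.2,255],[0,-0.058,-0.005,4.6,3.2,0.2,255],[0,-0.058,-0.005,4.6,3.2,0.2,255],[0,0,0,0,0,0,255],[0,0,0,0,0,0,255]]';python3 pour.py 20 .008 .014;python3 - <<'E'
from go import *
shot('wrist','w18')
E
```

```text
clock: 30.15
position: [0.7056, -0.0318, 0.3026]
ee_rot: [-0.012, 0.985, 0.001, 0.173]
ft_force: [0.3, -0.1, -1.6]
grip_width: 0.177
g [ 0.70578087 -0.0329172   0.30123336]
N 1 turn [-0.0018 -0.002   0.002 ] shift [ 0.33 -1.09  1.34] | total [-0.002 -0.002  0.002] [ 0.3 -1.1  1.3] t 30.15 w 0.177 F [ 0.3 -0.1 -1.6]
```

View pics/w18.png

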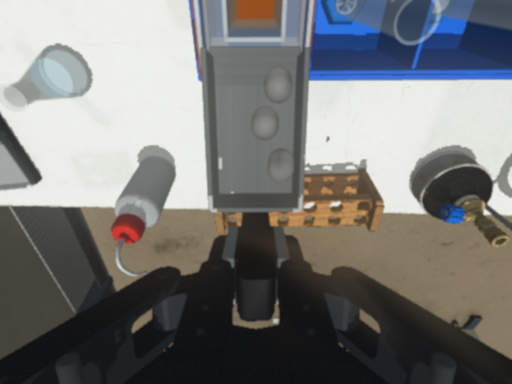

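```bash
python3 -m creep '[[0,0,0,0,-1.5,1,255],[0,0,0,0,0,0,255]]'; python3 pour.py 38 .005 .014
```

```text
clock: 30.4
position: [0.7067, -0.0337, 0.3008]
ee_rot: [-0.012, 0.985, 0.0, 0.173]
ft_force: [-0.7, -0.4, -2.0]
grip_width: 0.178
g [ 0.67317055 -0.03365723  0.31771311]
N 3 turn [-0.001  -0.1054  0.0009] shift [  7.09   0.25 -10.38] | total [-0.003 -0.316  0.003] [ 25.8   0.7 -27.3] t 30.4 w 0.178 F [-0.7 -0.4 -2. ]
```

```bash
python3 -m creep '[[0,-0.053,0,3.5,0,-5.2,255],[0,-0.053,0,3.5,0,-5.2,255],[0,-0.053,0,3.5,0,-5.2,255],[0,-0.053,0,3.5,0,-5.2,255],[0,-0.053,0,3.5,0,-5.2,255],[0,-0.053,0,3.5,0,-5.2,255],[0,0,0,0,0,0,255],[0,0,0,0,0,0,255]]';python3 pour.py 50 .004 .014;python3 - <<'E'
from go import *
shot('wrist','w19');shot('scene','c5')
im=cv2.imread('pics/c5.png');cv2.imwrite('pics/c5z.png',cv2.resize(im[100:240,200:340],None,fx=4,fy=4))
E
```

```text
clock: 31.2
position: [0.6736, -0.0339, 0.3192]
ee_rot: [-0.012, 0.945, 0.003, 0.326]
ft_force: [-0.7, 0.5, -1.6]
grip_width: 0.173
g [ 0.64875504 -0.0342113   0.32364471]
N 2 turn [-0.0005 -0.104   0.0015] shift [  7.38   0.11 -10.24] | total [-0.001 -0.208  0.003] [ 16.8   0.2 -18.8] t 31.2 w 0.173 F [-0.7  0.5 -1.6]
```

View pics/w19.png

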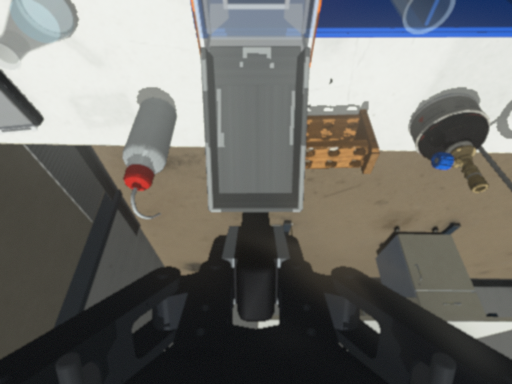

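View pics/c5z.png

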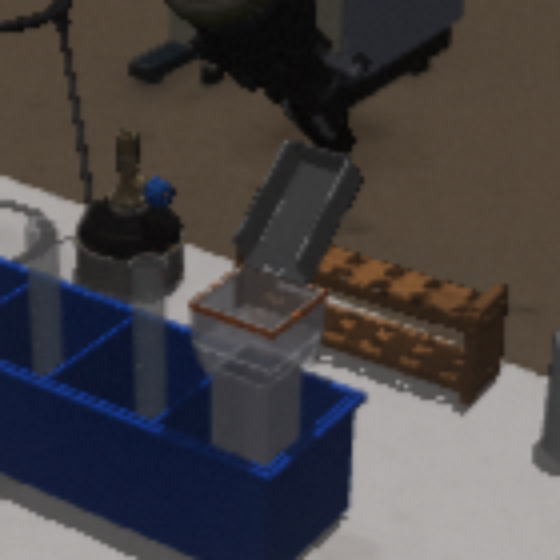

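The tray is empty. I tip it back up and withdraw.

```bash
python3 -m creep '[[0,0,0,0,0,0,255],[0,0,0,4,0,-6,255],[0,0.053,0,-3.5,0,4,255],[0,0.053,0,-3.5,0,4,255],[0,0.053,0,-3.5,0,4,255],[0,0.053,0,-3.5,0,4,255],[0,0.053,0,-3.5,0,4,255],[0,0.053,0,-3.5,0,4,255]]';python3 -m creep '[[0,0.058,0.005,-4.6,0,-4,255],[0,0.058,0.005,-4.6,0,-4,255],[0,0.058,0.005,-4.6,0,-4,255],[0,0.058,0.005,-4.6,0,-4,255],[0,0.058,0.005,-4.6,0,-4,255],[0,0.058,0.005,-4.6,0,-4,255],[0,0,0,0,0,0,255]]'
python3 - <<'E'
from go import *
shot('wrist','w20')
go([.60,-.25,.31],RT([0,0,-1],[0,1,0]))
E
```

```text
clock: 32.1
position: [0.6968, -0.033, 0.3115]
ee_rot: [-0.012, 0.985, 0.001, 0.172]
ft_force: [-0.5, 0.6, -2.0]
grip_width: 0.177
clock: 32.8
position: [0.7198, -0.0327, 0.3391]
ee_rot: [0.002, 1.0, 0.0, -0.001]
ft_force: [0.6, -0.7, -1.3]
grip_width: 0.174
N 6 turn [ 0.0001 -0.0001 -0.0009] shift [ 19.82 -36.2    4.86] | total [ 0.001 -0.    -0.005] [ 118.4 -217.5   29.1] t 32.85 w 0.175 F [-1.5 -0.8 -2.6]
```

View pics/w20.png

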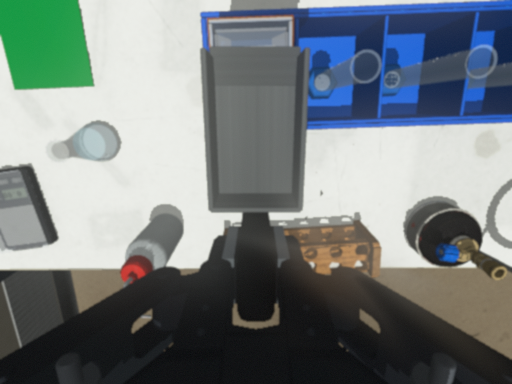

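```bash
python3 -m creep '[[0,0,0,10,-18,0,255],[0,0,0,20,-36,0,255],[0,0,0,20,-36,0,255],[0,0,0,20,-36,5,255],[0,0,0,20,-36,10,255],[0,0,0,20,-36,10,255],[0,0,0,15,-36,5,255],[0,0,0,5,-36,0,255]]'; python3 -m creep '[[0,0,0,0,-10,0,255],[0,0,0,0,0,0,255],[0,0,0,0,0,0,255]]';python3 - <<'E'
from go import *
shot('side','s6');shot('scene','c6');shot('wrist','w21')
go([.5855,-.330,.09],RT([0,0,-1],[0,1,0]))
im=cv2.imread('pics/c6.png');a=cv2.resize(im[130:250,200:320],None,fx=4,fy=4)
im=cv2.imread('pics/s6.png');b=cv2.resize(im[140:260,200:320],None,fx=4,fy=4);cv2.imwrite('pics/sc6.png',np.hstack([a[:,:400],b[:,:400]]))
E
```

```text
clock: 33.65
position: [0.5852, -0.3036, 0.3097]
ee_rot: [0.003, 1.0, 0.001, 0.001]
ft_force: [1.2, 0.5, -1.4]
grip_width: 0.172
clock: 33.95
position: [0.5879, -0.3108, 0.3097]
ee_rot: [0.002, 1.0, 0.001, 0.0]
ft_force: [-0.5, 0.2, -1.2]
grip_width: 0.175
N 5 turn [ 0.0005  0.0001 -0.0005] shift [ 0.54 -4.   43.93] | total [ 0.003  0.    -0.002] [  2.7 -20.3 219.6] t 34.1 w 0.176 F [-0.9 -0.  -1.6]
```

View pics/sc6.png

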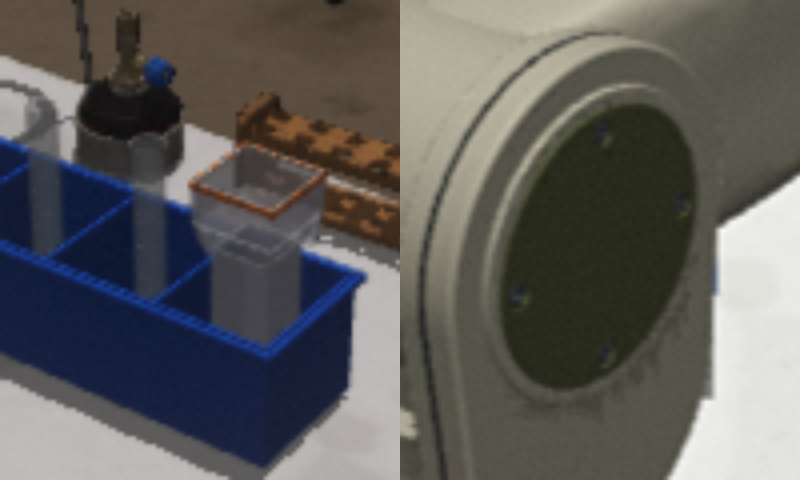

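View pics/w21.png

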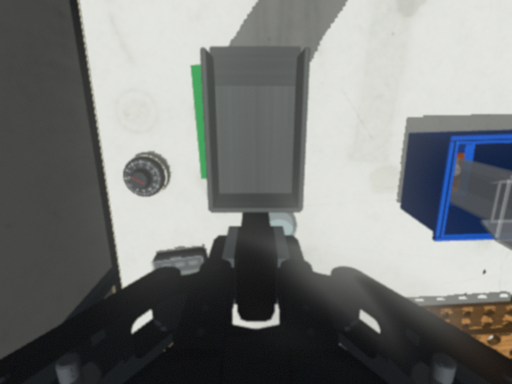

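The column is upright, and no pebbles are stuck in its funnel head. Lowering the scoop onto the mat.

```bash
python3 -m creep '[[0,0,0,2.5,-8,20,255],[0,0,0,0,-8,35,255],[0,0,0,0,-4,40,255],[0,0,0,0,0,40,255],[0,0,0,0,0,40,255],[0,0,0,0,0,25,255],[0,0,0,0,0,10,255],[0,0,0,0,0,0,255]]'
python3 - <<'E'
from go import *
o=get_obs();print(o['clock'],o['position'])
shot('wrist','w22')
go([.5855,-.330,.0725],RT([0,0,-1],[0,1,0]))
E
```

```text
clock: 34.9
position: [0.5847, -0.3306, 0.0987]
ee_rot: [0.002, 1.0, 0.001, -0.001]
ft_force: [-0.5, -0.8, -1.7]
grip_width: 0.172
34.9 [ 0.58473912 -0.33061644  0.09868154]
N 1 turn [ 0.0017  0.0002 -0.0041] shift [-0.14  1.36 27.84] | total [ 0.002  0.    -0.004] [-0.1  1.3 27.8] t 34.95 w 0.177 F [-0.2  0.2 -0.8]
```

View pics/w22.png

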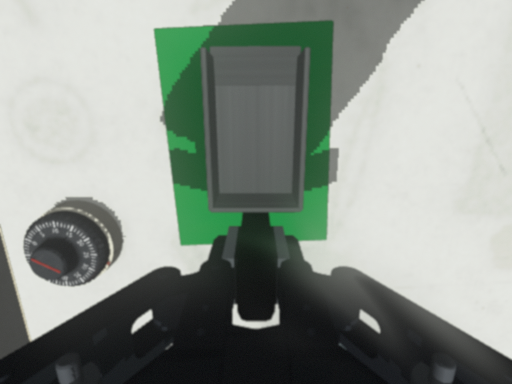

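```bash
python3 -m creep '[[0,0,0,0,0,10,255],[0,0,0,0,0,9,255],[0,0,0,0,0,4,255],[0,0,0,0,0,1.5,255],[0,0,0,0,0,0,255],[0,0,0,0,0,0,255]]';python3 -m creep '[[0,0,0,0,0,1.5,255],[0,0,0,0,0,0,255],[0,0,0,0,0,0,255]]'
```

```text
clock: 35.55
position: [0.5849, -0.3318, 0.0754]
ee_rot: [0.003, 1.0, 0.001, 0.0]
ft_force: [0.2, -0.8, -0.6]
grip_width: 0.17
clock: 35.85
position: [0.5847, -0.3317, 0.0737]
ee_rot: [0.003, 1.0, 0.001, -0.0]
ft_force: [-0.5, -0.2, -1.8]
grip_width: 0.169
```

```bash
python3 -m creep '[[0,0,0,0,0,1.5,255],[0,0,0,0,0,0,255],[0,0,0,0,0,0,255]]';python3 -m creep '[[0,0,0,0,0,1.5,255],[0,0,0,0,0,0,255],[0,0,0,0,0,0,255]]'
```

```text
clock: 36.15
position: [0.5847, -0.3317, 0.072]
ee_rot: [0.003, 1.0, 0.001, -0.0]
ft_force: [-0.2, -0.7, -0.9]
grip_width: 0.178
clock: 36.45
position: [0.585, -0.3318, 0.071]
ee_rot: [0.003, 1.0, 0.001, 0.0]
ft_force: [-0.5, 0.1, 2.5]
grip_width: 0.174
```

Contact. Releasing and backing off.

```bash
python3 -m creep '[[0,0,0,0,0,0,190],[0,0,0,0,0,0,150],[0,0,0,0,0,0,100],[0,0,0,0,0,0,60],[0,0,0,0,0,0,60]]';python3 -m creep '[[0,0,0,0,0,-15,60],[0,0,0,0,0,-30,60],[0,0,0,0,0,-40,0],[0,0,0,0,0,-40,0],[0,0,0,0,0,-40,0],[0,0,0,0,0,-40,0],[0,0,0,0,0,0,0]]'
python3 - <<'E'
from go import *
shot('wrist','w23')
go([.615,-.035,.35],RT([0,0,-1],YB))
E
```

```text
clock: 36.95
position: [0.5847, -0.3317, 0.0706]
ee_rot: [0.003, 1.0, 0.001, -0.0]
ft_force: [0.5, -0.5, 0.5]
grip_width: 0.762
clock: 37.65
position: [0.586, -0.3338, 0.2833]
ee_rot: [0.003, 1.0, -0.001, 0.004]
ft_force: [0.4, -0.1, 0.0]
grip_width: 1.001
N 7 turn [-0.0001  0.0008 -0.004 ] shift [ -4.62  42.56 -10.01] | total [-0.001  0.005 -0.028] [-28.3 298.3 -70.1] t 37.7 w 1.0 F [-0.1  0.2 -1.4]
```

View pics/w23.png

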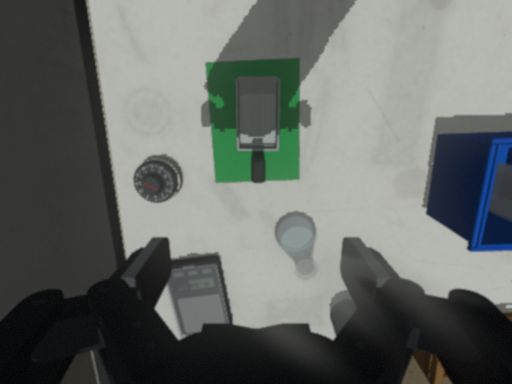

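```bash
python3 -m creep '[[0,0,-0.004,-14,42,-10,0],[0,0,-0.004,-14,42,-10,0],[0,0,-0.004,-14,42,-10,0],[0,0,-0.004,-14,42,-10,0],[0,0,-0.004,-14,42,-10,0],[0,0,-0.004,-14,42,-10,0],[0,0,-0.004,-14,42,-10,0],[0,0,0,0,0,0,0]]'
python3 - <<'E'
from go import *
shot('wrist','w24');im=cv2.imread('pics/w24.png');cv2.imwrite('pics/w24z.png',cv2.convertScaleAbs(cv2.resize(im[60:200,180:330],None,fx=4,fy=4),alpha=1.6))
E
```

```text
clock: 38.5
position: [0.6823, -0.029, 0.3461]
ee_rot: [-0.017, 1.0, 0.003, -0.0]
ft_force: [0.3, 0.2, -0.4]
grip_width: 1.0
```

View pics/w24.png

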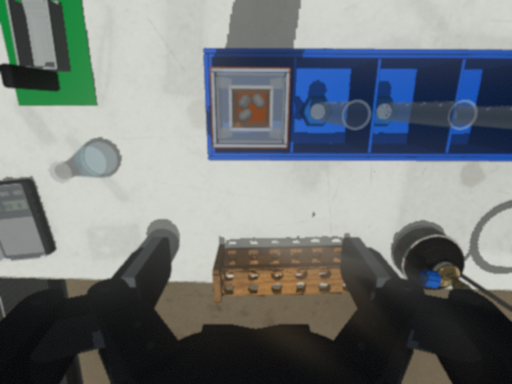

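View pics/w24z.png

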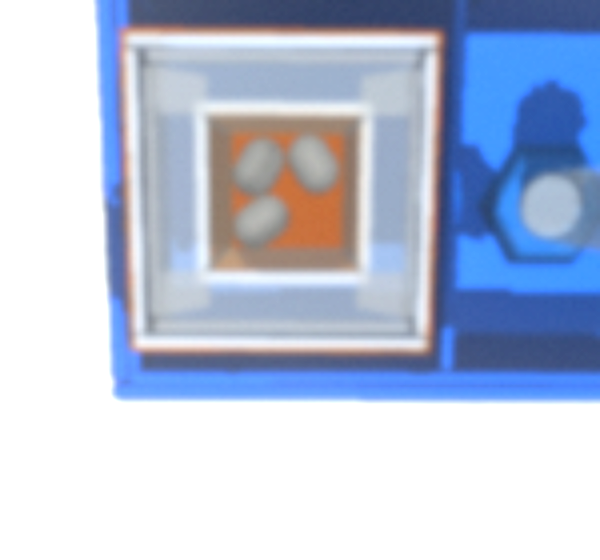

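All three pebbles lie on the foot inside the tube, at about (248,100). One last look at everything.

```bash
python3 -m creep '[[0,0,0,0,0,-20,0],[0,0,0,0,0,0,0],[0,0,0,0,0,0,0],[0,0,0,0,0,0,0],[0,0,0,0,0,0,0]]'
python3 - <<'E'
from go import *
shot('scene','c9');im=cv2.imread('pics/c9.png');cv2.imwrite('pics/c9z.png',cv2.resize(im[100:330,130:440],None,fx=2.5,fy=2.5))
E
python3 - <<'E'
from fit import *
im,d,W=cloud('scene','c9')
for c in [-.049,.049,.147]: fitcyl(c,[('scene','c9')])
hsv=cv2.cvtColor(im,cv2.COLOR_BGR2HSV)
reg=(d>0)&(W[...,1]<-.24)&(W[...,1]>-.42)&(W[...,0]>.45)&(W[...,0]<.63)
P=W[reg&(hsv[...,2]<50)&(W[...,2]>.08)&(W[...,2]<.12)];print('handle top',P.mean(0))
E
```

```text
clock: 39.05
position: [0.6805, -0.038, 0.3653]
ee_rot: [-0.011, 1.0, 0.001, -0.001]
ft_force: [0.6, -0.2, -0.1]
grip_width: 0.999
-0.049 238 [238] rms 0.0014897040755267256 top [0.6173 0.0631 0.1907] foot [0.6187 0.065  0.0067] u [-0.0079 -0.0103  0.9999] lean 0.7418002741450007
0.049 221 [221] rms 0.0014273517144423736 top [0.6136 0.1622 0.1904] foot [0.6168 0.164  0.0064] u [-0.0175 -0.0096  0.9998] lean 1.146698353931298
0.147 210 [210] rms 0.0015534665039928857 top [0.6158 0.2609 0.1907] foot [0.617  0.2627 0.0067] u [-0.0065 -0.0099  0.9999] lean 0.6764571140449757
handle top [ 0.5819 -0.3335  0.0883]
```

View pics/c9z.png

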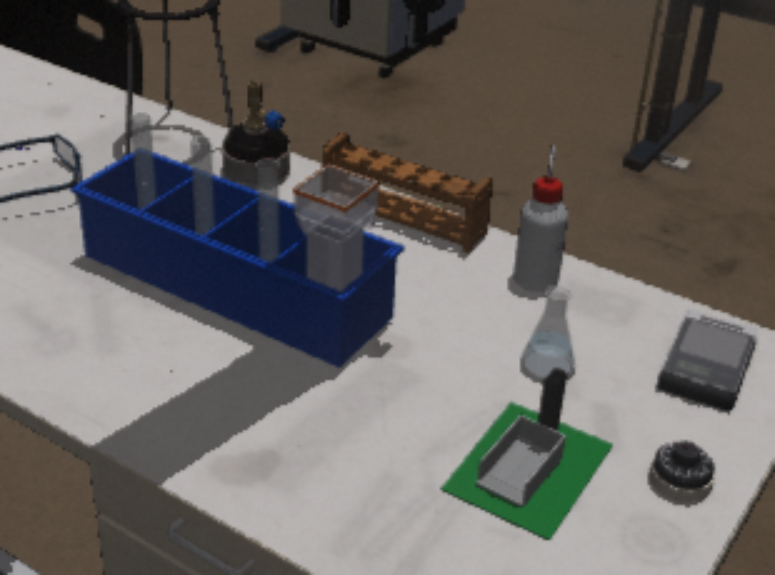

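The cylinders and column are upright, the scoop is level and empty on the mat, and the flask hasn't been touched. Handing in.

```bash
python3 -c "
from workcell import *
print(hand_in())"
```

```text
the job is handed in; nothing more can be done
None
```

The job is done and handed in at about 39 s. I tipped all three cylinders and the column upright inside their bin cells, then poured the pebbles through the funnel head. The empty scoop went back on the green mat, and the flask was not touched.

**Last checks:**
- **Cylinders:** fitted leans came out at 0.7 to 1.1 degrees, with the feet at floor height.
- **Column:** it looks upright in the final pictures. A wrist-camera estimate made before the pour gave a 2.7 degree lean. I put that down to measurement noise, because the gripper set it down square and felt firm floor contact, but I did not measure the lean again.
- **Pebbles:** I saw three in the scoop, and all three now lie at the bottom of the tube.
- **Scoop:** it stands level on the mat with its tray empty.

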